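Click the scraper into its locking holder

ROBOT

A 7-joint arm with a two-finger parallel gripper is mounted at the origin on the work surface. World frame = base frame: x ahead of the robot, y to its left, z up, the work surface at z = 0. Lengths are in mm, angles in rad, forces in N, time in s.
With the tool pointing down it reaches from about 425 to 875 mm from the base axis. Payload 4.7 kg.
Tool frame: the origin (TCP) lies midway between the tips of the shut fingers; the grasp point (between the pads) lies 19 mm behind it; z points along the fingers, y is the line along which they close (so a half turn about z gives the same grasp; the last joint's range is limited). The gripper opens to 85 mm and grips with 20 to 120 N. Pads are 22 mm wide; open, the fingers measure 114 mm over their backs; the gripper's body (76 mm by 85 mm) begins 54 mm behind the grasp point. The pads swing forward as they close: fully open they stand 13 mm farther back than shut.
Start: joints at [1.146, 0.321, -0.07, 1.45, 0.023, 1.371, -0.057], TCP at [276.138, -588.449, 231.349] pointing down, gripper open.
Joint ranges: [-2.86, 2.86], [-0.3, 2.09], [-1.38, 1.24], [0.06, 2.45], [-1.56, 4.7], [0.09, 2.05], [-2.69, 2.69]. Speed limits (rad/s): [2.57, 2.57, 3.14, 3.14, 3.14, 3.14, 3.14].

INTERFACE

Orientations are given as a unit quaternion [w, x, y, z].
In Python, from workcell import robot gives the robot as it stands. The module is installed in compiled form; this text tells all that it offers.
- The arm moves only by the tool play_rows, never from a script. Its argument "plan" is a list of rows, each a list of 2 entries, a list of its own where there are three numbers: the shift along the tool's x, y, z in m, then the turn about the tool's z in rad. A call has 1 to 12 rows; each row shifts and turns the commanded pose from where the row before left it, along the tool's axes as they then stand; what a row does not reach is not made up. A row lasts 1/8 s, in which the tool goes at most 62.5 mm and 10.7 degrees, less where a joint would pass 70% of its speed; a pose out of reach is approached as far as the arm can. A call with a gripper value outside its range is refused whole. "hand" is the opening, from 0 (shut) to 1 (fully open), set as the call begins (left out, the last holds). The fingers move at their own pace and stop on an object; the grip force is fixed at half the most. Time passes only in rows, so rows that do not move let the fingers close. It gives the time, the measured TCP pose, the force, the opening and the grip force at its end, in the units of the state.
- robot.state(): the state, without advancing time (a new reading comes with each control period).
- robot.read_camera(name): name is "scene" or "side" or "wrist"; returns a dict with "image" (480x640x3 uint8, red, green, blue), "vfov" (degrees; the focal length in pixels is half the picture's height over the tangent of half this angle, whatever the lens; pixels are square), "cx", "cy" (the principal point, pixels), "rvec" (rotation vector, rad) and "tvec" (3), from world to camera coordinates, as OpenCV has them. Camera axes: x right, y down, z forward; pixel columns grow to the right and rows downward; lengths in mm; the calibration is good to about 2 mm. A picture is of the moment at which its call begins. There is no depth.
- robot.job_done(): hands the job in; it is judged then, once.
Trained networks look in the newest picture that a camera, given by its name, has taken for a name from the list of things; names that differ only in an ending like _2 or _b are one class to them, and where a whole thing is asked for, a point or a joint stands for the part that bears it (a point fixed in the world has none). Each returns a list of dicts, best first, with "p" (0 to 1); they miss things now and then, are a little off and sometimes report something else, mostly with a low value. They report only what shows in the picture. A call takes as long as a camera call. They do not tell look-alikes from the thing itself.
- robot.search_frame(camera, query): "location" ([x, y, z] in mm, in world coordinates, good to about 4 mm: the middle of the surface that is visible of it).
- robot.outline_of(camera, query): "mask" (480x640 bool, what is visible of it).
The state is a dict: "time": time; "joint_positions": joint angles; "joint_velocities": joint speeds; "effort": joint torques, N m; "position": TCP position; "eef_rot": TCP orientation; "contact_force": force on the tool from outside, world axes, zero at the start; "ft_torque": the same for the moment, N m; "grip_width": finger opening in mm; "grasp_force": force on a finger pad.
Only numpy, scipy, OpenCV 4.12 (cv2) and the standard library are available. Lean on these libraries where they do the work, as an engineer would, in place of code of your own. Each camera call takes 0.05 s, during which the arm holds its last target. There are 200 camera calls.

TASK

Take the wooden off-cut off the scraper blade and put it in the black off-cut tub. Then put the scraper away: slide its blade up the sloping holder and under the orange cover until the red sprung catch has snapped back behind the blade, and let go so that the catch holds it. Leave the other things on the bench where they stand.

Things in the scene. Friction and masses are not known exactly. Their poses are not given: they have to be found in the camera images.
- scraper: Heavy steel scraper with blue handle, 0.18-0.36 kg, 250 mm long, flat underside, lying flat on the bench. Origin: middle of its length, on the underside; x along the tool towards the blade edge, z up. Handle x -125 to -15 mm, 26 wide, 28 high. Neck x -15 to 25, 22 wide, 4 thick. Blade x 25 to 125, 55 wide (43 over the last 12), 4 thick. Centre of mass about x = -18.
- blade_tip (a point): Middle of the scraper's leading edge, on the underside (scraper x = 125 mm). Home: 134 to 140 mm up the slope in the holder's frame (the catch leaves a few mm of play), scraper's axes parallel to the holder's.
- handle_grip (a point): Point in the scraper's handle (scraper x = -50 mm, 14 mm above the underside). Gripped across the width here, the fingers stay clear of the holder when the blade is home.
- offcut: Off-cut of pale batten, 34 x 120 x 34 mm, about 70 g, lying across the scraper's blade (underside 4 mm above the bench). Origin: centre of its underside; y along its length, z up.
- offcut_mid (a point): Centre of the off-cut (17 mm above its underside).
- tub: Black open tub, fixed, 200 mm (its x) by 160 mm (its y), 85 mm high, walls 6 mm, with low scraps up to 22 mm high on its floor. Origin: centre of its underside, on the bench; z up. It stands to the left or the right of the scraper; the holder is on the other side.
- holder: Locking holder on a fixed wooden stand: a plywood deck 100 mm wide rising at 30 degrees away from the robot. Origin: middle of the deck's low edge (the mouth), on its upper surface, 170 mm above the bench; x up the slope, y to the left, z square out of the deck. The blade's underside slides on the deck (z = 0). End stop at x = 140. Nothing is in front of the mouth; the handle overhangs there.
- cover_lip (a point): Middle of the upturned lip of the holder's orange cover (holder x = 66 mm, 20 mm above the deck). The cover roofs the channel from x = 78 to 146, 10 mm above the deck, its top at 18. Black side walls 14 mm high stand 59 mm apart (y = -29.5, 29.5): the right one from x = 26, behind a flare that opens to about y = -41 at the mouth; the left one from x = 46, behind the catch.
- pawl_tip (a point): Free end of the red catch, 7 mm above the deck. The catch is a bar 39 mm long, 7 mm thick, 2 to 12 mm above the deck, turning on a pin square to the deck at holder x = 0, y = 40; at rest it slants up the slope into the channel, its end at about x = 33, y = 20.
- pawl (a joint): Red sprung catch on the holder's left, rad: 0 at rest (across the channel), about 0.25 to 0.4 pushed aside to the left by the passing blade, on which it presses with 2 to 3 N; pushing past takes some 5 to 15 N along the slope. It snaps back to 0 behind the blade's square heel (scraper x = 25 mm) once the blade tip is beyond about x = 134 in the holder, and then blocks its return.
- tin: Bystander: green tin, 52 mm across, 75 mm high, standing left of the scraper's handle. Origin: centre of its underside.
- jar: Bystander: amber jar, 50 mm across, 65 mm high, standing right of the scraper's blade. Origin: centre of its underside.
- mug: Bystander: white mug, 76 mm across, 90 mm high, beyond the scraper. Origin: centre of its underside.
- glue: Bystander: yellow glue bottle, 56 mm across, 170 mm high, beyond the scraper. Origin: centre of its underside.
- tape: Bystander: orange tape measure, 70 x 40 x 66 mm, beyond the scraper. Origin: centre of its underside.
- wrench: Bystander: wrench, 170 mm long, lying on the robot's side of the tub. Origin: its middle, underside.
- spray: Bystander: tall red spray can, 52 mm across, 190 mm high, standing close on the left of the holder. Origin: centre of its underside.
- hammer: Bystander: hammer, lying far to the left. Origin: its middle, underside.
Not all that is in view belongs to the job. Several things look just like the offcut: the one meant starts farthest to the robot's right.

How it is judged:
By the outcome, as a careful person would: the job done as asked, in the order asked, and still so for the second after the job is handed in, with the robot touching nothing.
It also fails if it takes over 64 s, if anything falls off the work surface, if the arm or the gripper's body presses on something with over 40 N, if the wrist force passes 120 N, or if a joint passes its speed limit or range.

## Working session

There is one attempt and no reset: what is moved stays moved. The work goes in short steps, Python scripts to look and compute and a tool call to move; the robot and the scene stay as the last step left them, time stands still between calls to the robot, and variables do not carry over. Pictures are saved under pics/ and viewed, at most 10 in all, crops included, and the job is handed in when it is done.

Besides the shell and the picture viewer there is one more tool, called after "Request:" as name([rows], argument=value, ...), one row to a line, values as JSON. play_rows: Moves the arm, as the interface text tells. Its arguments: {"type":"object","properties":{"plan":{"type":"array","items":{"type":"array"}},"hand":{"type":"number"}},"required":["plan"]}

```bash
mkdir -p pics
cat > h.py <<'E'
import numpy as np, cv2
from workcell import robot
def cam(n):
    c=robot.read_camera(n); f=240/np.tan(np.radians(c["vfov"])/2)
    K=np.array([[f,0,c["cx"]],[0,f,c["cy"]],[0,0,1.]]); R=cv2.Rodrigues(np.array(c["rvec"],float))[0]
    return c["image"],K,R,np.array(c["tvec"],float).ravel()
def proj(C,P):
    _,K,R,t=C; p=(K@(R@np.array(P,float).reshape(-1,3).T+t[:,None])); return (p[:2]/p[2]).T
def ray(C,uv):
    _,K,R,t=C; d=R.T@np.linalg.inv(K)@np.array([uv[0],uv[1],1.]); return -R.T@t,d/np.linalg.norm(d)
def onz(C,uv,z):
    o,d=ray(C,uv); return o+d*(z-o[2])/d[2]
def tri(*a):
    A=np.zeros((3,3));b=np.zeros(3)
    for C,uv in a:
        o,d=ray(C,uv);M=np.eye(3)-np.outer(d,d);A+=M;b+=M@o
    return np.linalg.solve(A,b)
def save(n,im): cv2.imwrite(f"pics/{n}.png",cv2.cvtColor(im,cv2.COLOR_RGB2BGR))
E
python3 - <<'E'
from h import *
np.set_printoptions(precision=1,suppress=True)
for n in ["scene","side","wrist"]:
    C=cam(n); save(n+"0",C[0]); print(n,(-C[2].T@C[3]), C[1][0,0])
    for q in ["scraper","handle_grip","blade_tip","offcut","tub","cover_lip","pawl_tip","holder","spray","tin","jar"]:
        r=robot.search_frame(n,q)
        for x in r[:4]:
            if x["p"]>.2: print(q,round(x["p"],2),np.array(x["location"]),proj(C,x["location"])[0])
s=robot.state();print(s["time"],s["position"],s["eef_rot"],s["grip_width"])
E
```

```text
scene [1149.5 -244.2 1099.9] 465.57304852986664
scraper 0.82 [502.4 -16.3   2.6] [277.5 261.2]
handle_grip 0.6 [499.1  -7.5   8. ] [279.7 258. ]
handle_grip 0.52 [569.9 -38.4  39.5] [280.3 276.6]
blade_tip 0.92 [501.4 -16.1   6.7] [277.3 260.2]
offcut 0.66 [571.8 -34.6  38.3] [282.  276.7]
offcut 0.61 [313.1 164.5  36.4] [302.5 183.7]
tub 0.74 [ 573.7 -319.6   22.5] [179.8 329.7]
cover_lip 0.78 [664.2 259.7 236.6] [406.4 210.8]
holder 0.65 [667.4 260.6 241.8] [407.8 210.2]
holder 0.22 [500.5 -18.    8. ] [276.5 260. ]
spray 0.85 [685.3 352.8 136.1] [435.3 226.5]
spray 0.59 [665.  262.6 239.1] [407.8 209.9]
tin 0.93 [470.1  84.3  66.6] [303.3 224.9]
tin 0.28 [ 791.3 -139.9   65.2] [283.1 364.2]
jar 0.51 [665.3 257.8 241.2] [406.3 210.2]
jar 0.22 [593.5 321.  183.1] [406.7 195.2]
side [ 252.6 1101.  1024.1] 588.3698081549575
scraper 0.7 [465.   -5.   13.8] [360.5 259.8]
handle_grip 0.86 [465.7  -3.5  13.1] [360.1 260.4]
blade_tip 0.68 [464.9  -2.5  14.6] [360.3 260.2]
offcut 0.78 [565.6 -24.1  36.8] [325.4 240.2]
offcut 0.75 [293.  187.1  31.8] [414.2 325.1]
offcut 0.74 [656.5 383.1 124.7] [225.3 320.3]
offcut 0.27 [ 582.9 -332.1   45.9] [350.2 173.4]
tub 0.7 [ 583.9 -328.6   45.5] [349.5 174.1]
tub 0.33 [593.5 326.9 185.3] [263.3 287.6]
cover_lip 0.86 [638.5 293.1 218. ] [248.2 259.9]
pawl_tip 0.39 [692.2 548.   24.8] [177.3 410.6]
holder 0.86 [639.3 289.9 217.3] [248.5 259.1]
spray 0.62 [656.7 382.3 124.7] [225.4 320. ]
tin 0.71 [457.7 110.   57.2] [352.7 277.8]
tin 0.41 [694.9 546.8  26.5] [176.2 409.2]
jar 0.87 [ 526.2 -122.4   48.1] [350.2 217.8]
wrist [ 351.5 -552.7  375.2] 367.16584880646104
1.8 [ 276.1 -588.4  231.3] [ 0.   1.   0.2 -0. ] 85.2220139522603
```

View pics/scene0.png

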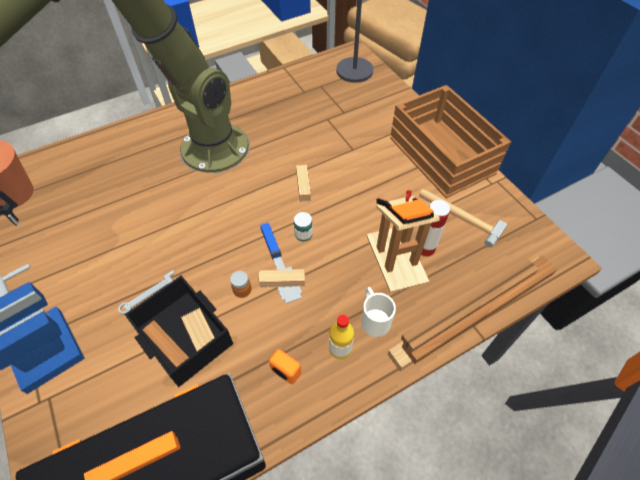

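View pics/side0.png

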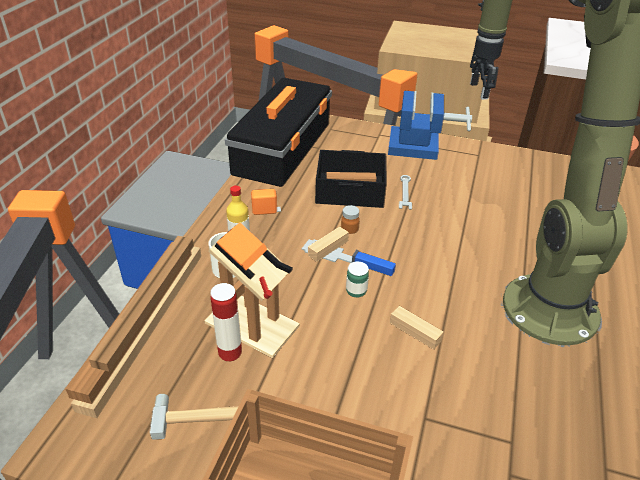

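The job's off-cut candidates in the scene picture are (282,277), lying across the blade at y≈-35; (303,183), lying loose at y≈+165; and the long timbers at bottom right, which are the wrong size. The one on the blade at (282,277) fits, because it is farthest right. The tub is at (180,330), and the holder is at (407,211) with the spray can beside it.

```bash
cat >> h.py <<'E'
from scipy.spatial.transform import Rotation as Ro
def tool():
    s=robot.state();q=s["eef_rot"];return np.array(s["position"]),Ro.from_quat([q[1],q[2],q[3],q[0]]).as_matrix(),s
E
python3 - <<'E'
from h import *
np.set_printoptions(precision=3,suppress=True)
C=cam("scene");S=cam("side")
save("crop1",cv2.resize(C[0][150:330,200:440],None,fx=3.2,fy=3.2,interpolation=cv2.INTER_CUBIC))
p,R,s=tool();print(p,R,s["joint_positions"])
W=cam("wrist");print("cam in tool",R.T@(-W[2].T@W[3]-p),R.T@W[2].T)
for n,X,q in [("scene",C,(220,350,180,320)),("side",S,(150,310,300,450))]:
    hsv=cv2.cvtColor(X[0],cv2.COLOR_RGB2HSV);m=((hsv[...,0]>100)&(hsv[...,0]<125)&(hsv[...,1]>140)).astype(np.uint8)
    k,l,st,ce=cv2.connectedComponentsWithStats(m)
    for i in range(1,k):
        if st[i,4]>60: print(n,st[i],ce[i])
E
```

```text
[ 276.143 -588.43   231.373] [[ 0.905  0.425  0.   ]
 [ 0.425 -0.905 -0.   ]
 [-0.     0.    -1.   ]] [ 1.146  0.321 -0.07   1.451  0.023  1.371 -0.057]
cam in tool [  83.382   -0.316 -143.838] [[-0.001 -0.945 -0.326]
 [ 1.    -0.001 -0.001]
 [ 0.    -0.326  0.945]]
scene [164   0  34  45 521] [182.948  14.702]
scene [263   0  47  20 654] [288.343   7.391]
scene [  413     0   227   202 31578] [539.466  77.791]
scene [261 223  18  29 248] [269.113 237.258]
scene [  0 283  46  48 715] [ 19.158 304.165]
scene [   0  308   83   85 4262] [ 38.69  349.199]
side [ 388   91   56   68 2380] [416.983 130.205]
side [ 108  226   64   62 2155] [136.013 253.685]
side [355 252  40  24 468] [375.865 263.137]
```

View pics/crop1.png

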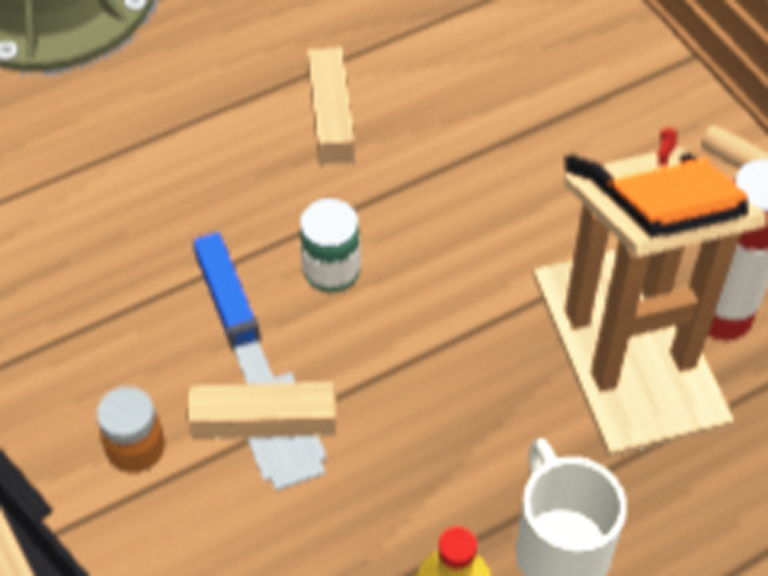

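The crop confirms it: the off-cut at crop (262,408) lies across the scraper blade, while the other batten at crop (330,105) is loose. Next I'll move the wrist camera over the scraper.

Request:
play_rows([
  [[0.0418, -0.0373, -0.0058], 0],
  [[0.0418, -0.0373, -0.0058], 0],
  [[0.0418, -0.0373, -0.0058], 0],
  [[0.0418, -0.0373, -0.0058], 0],
  [[0.0418, -0.0373, -0.0058], 0],
  [[0.0418, -0.0373, -0.0058], 0],
  [[0.0418, -0.0373, -0.0058], 0],
  [[0.0418, -0.0373, -0.0058], 0],
  [[0.0418, -0.0373, -0.0058], 0],
  [[0.0418, -0.0373, -0.0058], 0],
  [[0.0418, -0.0373, -0.0058], 0],
  [[0.0418, -0.0373, -0.0058], 0],
], hand=1)

```text
time: 3.45
position: [540.6, 31.4, 301.5]
eef_rot: [0.0, 0.976, 0.217, 0.0]
contact_force: [1.4, -1.3, 0.2]
grip_width: 85.4
grasp_force: 0.0
```

Request:
play_rows([
  [[0, 0, 0], -0.177],
  [[0, 0, 0], -0.177],
  [[0, 0, 0], -0.177],
  [[0, 0, 0], -0.177],
  [[0, 0, 0], -0.177],
  [[0, 0, 0], -0.177],
  [[0, 0, 0], 0],
])

```text
time: 4.32
position: [540.0, 29.8, 301.0]
eef_rot: [0.0, 0.732, 0.681, -0.0]
contact_force: [0.5, 0.0, 0.4]
grip_width: 85.8
grasp_force: 0.0
```

```bash
cat >> h.py <<'E'
def quad(mask,C,z):
    c=max(cv2.findContours(mask.astype(np.uint8),cv2.RETR_EXTERNAL,cv2.CHAIN_APPROX_NONE)[0],key=cv2.contourArea)
    P=np.array([onz(C,q[0],z)[:2] for q in c],np.float32); r=cv2.minAreaRect(P)
    b=cv2.boxPoints(r); e=[b[1]-b[0],b[2]-b[1]]; e=max(e,key=np.linalg.norm)
    return r[0],r[1],np.degrees(np.arctan2(e[1],e[0]))
E
python3 - <<'E'
from h import *
np.set_printoptions(precision=3,suppress=True)
p,R,s=tool();print(p,R,s["joint_positions"],s["time"])
W=cam("wrist");save("w1",W[0])
hsv=cv2.cvtColor(W[0],cv2.COLOR_RGB2HSV);m=((hsv[...,0]>100)&(hsv[...,0]<125)&(hsv[...,1]>140)).astype(np.uint8)
k,l,st,ce=cv2.connectedComponentsWithStats(m);i=1+np.argmax(st[1:,4]);print("handle",st[i],quad(l==i,W,28))
for q in ["offcut","scraper","blade_tip","handle_grip","tub","jar"]:
    for x in robot.search_frame("wrist",q)[:2]: print(q,x["p"],np.array(x["location"]),proj(W,x["location"])[0])
for x in robot.outline_of("wrist","offcut")[:2]: print(x["p"],quad(x["mask"],W,38))
E
```

```text
[540.024  29.819 300.986] [[ 0.072  0.997  0.   ]
 [ 0.997 -0.072 -0.   ]
 [-0.     0.    -1.   ]] [ 0.557  0.107 -0.71   1.593  0.071  1.467 -0.23 ] 4.325
handle [ 185  208   87   30 2078] ((432.8987731933594, -1.381216049194336), (30.68277359008789, 101.4644546508789), np.float32(-8.124286))
offcut 0.79 [569.2 -27.1  38. ] [344.594 238.062]
offcut 0.66 [299.8 174.8  36.7] [69.26  67.757]
scraper 0.58 [492.3 -10.7   6.7] [280.198 221.728]
scraper 0.5 [570.2 -29.7  36.7] [345.465 239.733]
blade_tip 0.96 [490.9  -8.5   1.1] [279.31  218.872]
handle_grip 0.56 [496.5 -12.6  -1.9] [284.274 221.027]
handle_grip 0.54 [ 589.5 -248.2   33.5] [366.629 387.579]
tub 0.64 [ 590.7 -245.1   31.5] [367.247 384.676]
jar 0.73 [ 539.6 -121.6   65. ] [325.125 322.289]
0.74 ((563.4276733398438, -30.050010681152344), (124.46320343017578, 39.43777084350586), np.float32(62.355015))
0.62 ((302.3648376464844, 173.40576171875), (35.777400970458984, 131.73117065429688), np.float32(-22.806465))
```

View pics/w1.png

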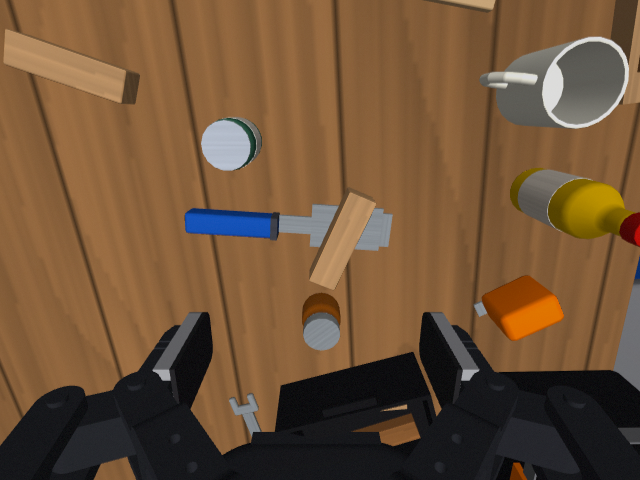

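The wrist view shows the off-cut at (344,240), turned to about 62°, lying on the blade. The handle is at (232,223), the jar at (321,322), and the tub at the bottom, around (360,395).

Run:
```python
from h import *
np.set_printoptions(precision=3,suppress=True)
def seg(n,box,C,lo,hi,smin,smax,vmin=0):
    hsv=cv2.cvtColor(C[0],cv2.COLOR_RGB2HSV);m=np.zeros((480,640),np.uint8);x0,x1,y0,y1=box
    m[y0:y1,x0:x1]=cv2.inRange(hsv,(lo,smin,vmin),(hi,smax,255))[y0:y1,x0:x1]
    return m
C={n:cam(n) for n in ["scene","side","wrist"]}
pts={}
for n in C:
    r=[x for x in robot.outline_of(n,"offcut")]
    for x in r:
        v,u=np.nonzero(x["mask"]); c=(u.mean(),v.mean()); g=onz(C[n],c,30)
        if abs(g[0]-567)<40 and abs(g[1]+30)<40: pts[n]=c; print(n,c,g,x["p"]); break
k=list(pts)
print("off tri",tri(*[(C[n],pts[n]) for n in k]))
b={}
for n in C:
    hsv=cv2.cvtColor(C[n][0],cv2.COLOR_RGB2HSV);m=cv2.inRange(hsv,(100,140,40),(125,255,255))
    q,l,st,ce=cv2.connectedComponentsWithStats(m)
    for i in range(1,q):
        if st[i,4]>100 and np.linalg.norm(onz(C[n],ce[i],20)[:2]-[436,-1])<40: b[n]=ce[i];print(n,ce[i],st[i,4])
print("handle tri",tri(*[(C[n],b[n]) for n in b]))
for n in ["scene","side","wrist"]:
  for x in robot.outline_of(n,"tub")[:2]: print(n,x["p"],quad(x["mask"],C[n],85))
```

```text
scene (np.float64(281.54415584415585), np.float64(277.4818181818182)) [568.79  -34.998  30.   ] 0.69
side (np.float64(327.3117723156533), np.float64(243.77878395860284)) [558.82  -19.592  30.   ] 0.69
wrist (np.float64(341.08507976227713), np.float64(238.18423522051924)) [565.534 -29.551  30.   ] 0.62
off tri [563.845 -33.011  18.942]
scene [269.113 237.258] 248
side [375.866 263.178] 471
wrist [227.713 222.529] 2083
handle tri [426.616  -4.821  13.938]
scene 0.87 ((597.9976196289062, -314.4213562011719), (239.71505737304688, 183.2322540283203), np.float32(13.484805))
side 0.92 ((563.4022827148438, -261.29779052734375), (198.1055145263672, 281.7505798339844), np.float32(-77.44248))
wrist 0.9 ((576.33837890625, -216.39633178710938), (150.05746459960938, 197.5915069580078), np.float32(-15.81202))
```

Request:
play_rows([
  [[-0.018, 0.01, 0.06], 0.137],
  [[-0.019, 0.006, 0.06], 0.137],
  [[-0.02, 0.003, 0.06], 0.137],
  [[0, 0, 0], 0],
])

```text
time: 5.68
position: [542.7, -29.4, 118.9]
eef_rot: [-0.003, 0.856, 0.518, -0.004]
contact_force: [-0.4, 0.3, -0.6]
grip_width: 85.5
grasp_force: 0.0
```

Run:
```python
from h import *
np.set_printoptions(precision=3,suppress=True)
p,R,s=tool();print(p,np.degrees(np.arctan2(R[1,0],R[0,0])))
W=cam("wrist");save("w2",W[0])
for x in robot.outline_of("wrist","offcut")[:2]:
    m=x["mask"]; hsv=cv2.cvtColor(W[0],cv2.COLOR_RGB2HSV); sel=hsv[m]; vt=np.percentile(sel[:,2],70)
    top=m&(hsv[...,2]>vt-25); print(x["p"],quad(m,W,38),quad(cv2.morphologyEx(top.astype(np.uint8),2,np.ones((3,3))),W,38))
```

```text
[542.652 -29.433 118.931] 62.35651691043853
0.56 ((565.25830078125, -32.40406036376953), (121.92377471923828, 35.001487731933594), np.float32(62.67649)) ((565.3429565429688, -33.00548553466797), (119.33390808105469, 33.0367431640625), np.float32(62.84436))
```

View pics/w2.png

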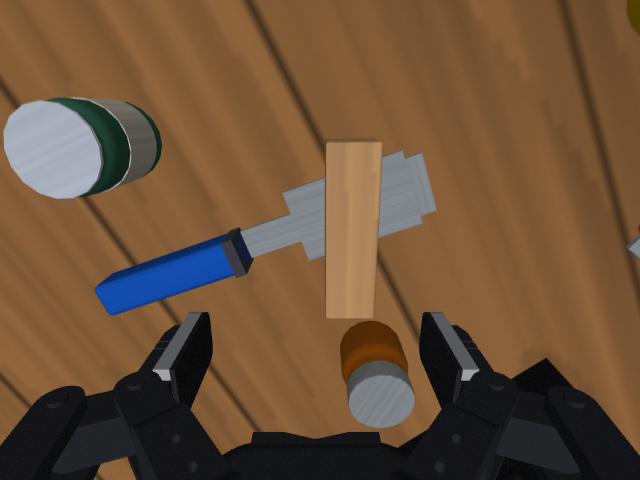

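The picture shows the off-cut centred at (352,230), with the grip line clear on both sides and the jar at (378,385) below the grip area. Descending to grip.

Request:
play_rows([
  [[0.0073, 0.0215, 0], 0],
  [[0, 0, 0.035], 0],
  [[0, 0, 0.035], 0],
  [[0, 0, 0.025], 0],
  [[0, 0, 0.011], 0],
  [[0, 0, 0], 0],
])

```text
time: 6.52
position: [570.7, -30.5, 18.9]
eef_rot: [0.001, 0.855, 0.519, 0.001]
contact_force: [0.7, 1.1, 1.5]
grip_width: 85.6
grasp_force: 0.0
```

Request:
play_rows([
  [[0, 0, 0], 0],
  [[0, 0, 0], 0],
  [[0, 0, 0], 0],
  [[0, 0, 0], 0],
  [[0, 0, 0], 0],
  [[0, 0, 0], 0],
], hand=0)

```text
time: 7.28
position: [570.0, -31.3, 18.2]
eef_rot: [0.001, 0.855, 0.518, 0.001]
contact_force: [-0.8, -0.9, 4.9]
grip_width: 32.9
grasp_force: 61.6
```

Request:
play_rows([
  [[0, 0, -0.02], 0],
  [[0, 0, -0.04], 0],
  [[0, 0, -0.06], 0],
  [[0, 0, -0.06], 0],
  [[0, 0, 0], 0],
])

```text
time: 7.9
position: [572.4, -30.7, 203.8]
eef_rot: [0.004, 0.855, 0.518, 0.004]
contact_force: [0.5, 1.2, -1.3]
grip_width: 32.8
grasp_force: 60.9
```

```bash
cat >> h.py <<'E'
from scipy.optimize import minimize
def fit(masks,pts,x0,steps):
    """masks: list of (C,mask); pts: model points (hull) ; x0=[x,y,yaw]"""
    def cost(v):
        c,s=np.cos(v[2]),np.sin(v[2]);P=pts@np.array([[c,s,0],[-s,c,0],[0,0,1]])+[v[0],v[1],0];t=0
        for C,m in masks:
            h=cv2.convexHull(np.round(proj(C,P)*16).astype(np.int32));im=np.zeros(m.shape,np.uint8);cv2.fillConvexPoly(im,h,1,shift=4)
            im=im>0;t+=1-(im&m).sum()/(im|m).sum()
        return t
    best=None
    for dy in steps:
        x=np.array(x0,float)+[0,0,dy]
        r=minimize(cost,x,method="Nelder-Mead",options=dict(initial_simplex=np.vstack([x,x+[20,0,0],x+[0,20,0],x+[0,0,.15]]),xatol=.1,fatol=1e-4))
        if best is None or r.fun<best.fun: best=r
    return best
E
python3 - <<'E'
from h import *
np.set_printoptions(precision=3,suppress=True)
p,R,s=tool();print(p,s["grip_width"],s["grasp_force"],s["time"])
box=np.array([[a*100,b*80,c] for a in(-1,1) for b in(-1,1) for c in(0,85)],float)
M=[]
for n in ["scene","side"]:
    C=cam(n);r=robot.outline_of(n,"tub")[0];h=np.zeros((480,640),np.uint8)
    c=np.vstack([k for k in cv2.findContours(r["mask"].astype(np.uint8),0,2)[0] if cv2.contourArea(k)>30]);cv2.fillConvexPoly(h,cv2.convexHull(c),1)
    M.append((C,h>0));print(n,r["p"])
b=fit(M,box,[580,-320,0],[-.6,-.3,0,.3,.6]);print("both",b.x,np.degrees(b.x[2]),b.fun)
for m in M:
    b=fit([m],box,[580,-320,0],[-.4,0,.4]);print(b.x,np.degrees(b.x[2]),b.fun)
E
```

```text
[572.41  -30.699 203.83 ] 32.79836095940075 60.90625762939453 7.9
scene 0.83
side 0.58
both [ 577.915 -318.133    0.234] 13.383723474098852 0.37779615397853694
[ 581.061 -319.076    0.226] 12.967040974204037 0.07017791584298216
[ 574.554 -316.076    0.247] 14.162341844520014 0.2851313440448865
```

Request:
play_rows([
  [[-0.0419, 0.0234, 0], 0],
  [[-0.0419, 0.0234, 0], 0],
  [[-0.0419, 0.0234, 0], 0],
  [[-0.0419, 0.0234, 0], 0],
  [[-0.0419, 0.0234, 0], 0],
  [[-0.0419, 0.0234, 0], 0],
  [[0, 0, 0], 0.172],
  [[0, 0, 0], 0.172],
  [[0, 0, 0], 0.172],
  [[0, 0, 0], 0.172],
  [[0, 0, 0], 0.172],
  [[0, 0, 0], 0],
])

```text
time: 9.6
position: [576.5, -318.5, 195.2]
eef_rot: [-0.001, 0.993, 0.116, -0.001]
contact_force: [1.0, 0.6, -1.2]
grip_width: 32.8
grasp_force: 60.8
```

Run:
```python
from h import *
np.set_printoptions(precision=3,suppress=True)
p,R,s=tool();print(p,np.degrees(np.arctan2(R[1,0],R[0,0])),s["joint_positions"])
d=np.array([580,-319,0])-p;print(R.T@d)
W=cam("wrist");im=W[0].copy()
th=np.radians(13);u=np.array([np.cos(th),np.sin(th),0]);v=np.array([-u[1],u[0],0])
for a,b in [(100,80),(100,-80),(-100,-80),(-100,80)]:
    q=proj(W,np.array([580,-319,85])+a*u+b*v)[0]; cv2.circle(im,(int(q[0]),int(q[1])),5,(0,255,0),-1)
save("w3",im)
```

```text
[ 576.454 -318.469  195.197] 13.287485528347363 [ 0.727  0.38  -0.342  1.464  0.129  1.323 -0.964]
[  3.857   1.775 195.184]
```

View pics/w3.png

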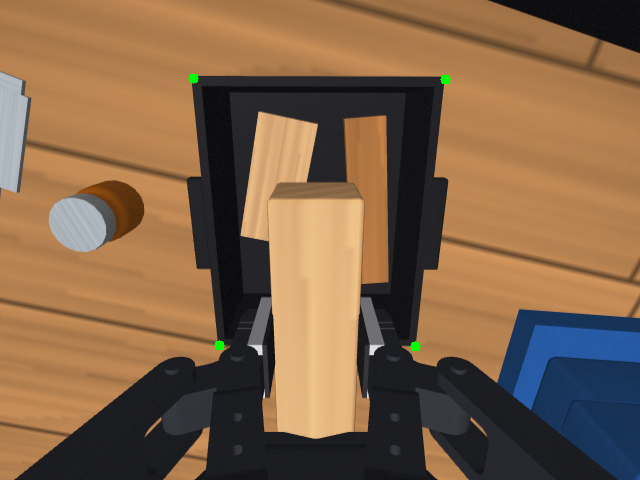

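The picture shows the rim corners of the fit (193,78), (445,78), (220,345) and (415,345) lying on the real rim, with the off-cut square to the tub. Lower it and release.

Request:
play_rows([
  [[0.004, 0.002, 0.03], 0],
  [[0, 0, 0.04], 0],
  [[0, 0, 0.035], 0],
  [[0, 0, 0.025], 0],
  [[0, 0, 0], 0],
  [[0, 0, 0], 0],
])

```text
time: 10.4
position: [582.2, -320.3, 68.1]
eef_rot: [0.0, 0.993, 0.115, 0.001]
contact_force: [0.2, 0.4, -0.1]
grip_width: 32.4
grasp_force: 60.8
```

Request:
play_rows([
  [[0, 0, 0], 0],
  [[0, 0, 0], 0],
  [[0, 0, 0], 0],
  [[0, 0, 0], 0],
], hand=0.65)

```text
time: 10.9
position: [581.7, -320.2, 67.6]
eef_rot: [0.0, 0.993, 0.115, 0.0]
contact_force: [0.4, -0.3, 0.1]
grip_width: 55.4
grasp_force: 0.0
```

Request:
play_rows([
  [[0, 0, -0.03], 0],
  [[0, 0, -0.05], 0],
  [[0, 0, -0.06], 0],
  [[0, 0, -0.06], 0],
  [[0, 0, 0], 0],
])

```text
time: 11.52
position: [584.4, -321.0, 274.4]
eef_rot: [0.003, 0.993, 0.115, 0.005]
contact_force: [-0.3, -0.6, -1.2]
grip_width: 56.0
grasp_force: 0.0
```

Run:
```python
from h import *
np.set_printoptions(precision=3,suppress=True)
p,R,s=tool();print(p,s["joint_positions"],s["time"])
W=cam("wrist");im=W[0]
A=[im]
for n,(x0,y0) in [("scene",(350,150)),("side",(170,200))]:
    C=cam(n);A.append(cv2.resize(C[0][y0:y0+140,x0:x0+140],(480,480),interpolation=cv2.INTER_CUBIC))
save("m1",cv2.resize(np.hstack(A),(800,240)))
# holder: lip by nets, two views
C={n:cam(n) for n in ["scene","side"]}
for q in ["cover_lip","pawl_tip"]:
  for n in C:
    for x in robot.search_frame(n,q)[:2]: print(q,n,round(x["p"],2),np.array(x["location"]),proj(C[n],x["location"])[0])
for n in C:
  hsv=cv2.cvtColor(C[n][0],cv2.COLOR_RGB2HSV);m=cv2.inRange(hsv,(5,180,120),(17,255,255))
  q,l,st,ce=cv2.connectedComponentsWithStats(m)
  for i in range(1,q):
    if st[i,4]>200:
      c=cv2.findContours((l==i).astype(np.uint8),0,2)[0][0];print(n,st[i],ce[i],cv2.approxPolyDP(c,3,True)[:,0].tolist())
```

```text
[ 584.38  -320.973  274.368] [ 0.722  0.354 -0.347  1.341  0.12   1.456 -0.959] 11.525
cover_lip scene 0.64 [664.9 261.6 239.2] [407.387 209.986]
cover_lip side 0.64 [639.5 291.2 218.2] [248.104 259.174]
pawl_tip scene 0.4 [593.6 323.8 183.8] [407.716 194.635]
pawl_tip scene 0.26 [675.9 526.6  21.9] [474.04  223.403]
pawl_tip side 0.7 [ 530.1 -122.9   45.6] [348.773 218.081]
pawl_tip side 0.59 [ 572.7 -326.7   42.9] [352.935 175.861]
scene [391 200  42  20 510] [412.143 209.773] [[432, 212], [420, 200], [391, 206], [403, 219]]
scene [269 349  32  35 311] [286.293 368.463] [[278, 349], [269, 359], [270, 366], [279, 369], [292, 383], [300, 373], [299, 363]]
scene [615 353  25  38 540] [629.048 373.065] [[639, 353], [627, 361], [615, 380], [623, 390], [639, 379]]
scene [ 84 431  96  49 749] [128.797 463.097] [[177, 438], [172, 431], [84, 473], [84, 478], [117, 479], [178, 449]]
side [255  31  34  34 557] [266.47   47.485] [[287, 31], [269, 39], [255, 34], [256, 59], [269, 64], [278, 61], [272, 58], [272, 42], [288, 36]]
side [379  74  38  38 804] [394.407  92.557] [[416, 74], [400, 84], [381, 77], [379, 105], [398, 111], [402, 91], [414, 90]]
side [267  87  29  32 215] [280.079 105.358] [[294, 87], [275, 109], [267, 108], [269, 118], [274, 118], [292, 99]]
side [   8  191   67   53 1078] [ 53.056 218.724] [[74, 226], [63, 191], [52, 211], [8, 210], [13, 221], [17, 216], [47, 216], [56, 237], [53, 243], [65, 243]]
side [252 196  25  19 370] [263.914 205.408] [[276, 196], [252, 198], [253, 212], [275, 212]]
```

View pics/m1.png

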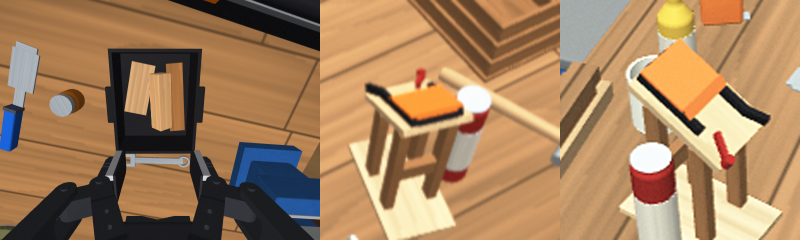

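The picture shows the off-cut in the tub at (160,100), between the scraps, and the wrench still in place. In the side view, the spray can stands close on the left of the holder and the red catch is at (722,148). Next I'll look at the holder from close up with the wrist camera.

Request:
play_rows([
  [[0.0161, -0.0529, -0.0076], 0],
  [[0.0161, -0.0529, -0.0076], 0],
  [[0.0161, -0.0529, -0.0076], 0],
  [[0.0161, -0.0529, -0.0076], 0],
  [[0.0161, -0.0529, -0.0076], 0],
  [[0.0161, -0.0529, -0.0076], 0],
  [[0.0161, -0.0529, -0.0076], 0],
  [[0.0161, -0.0529, -0.0076], 0],
  [[0.0161, -0.0529, -0.0076], 0],
  [[0.0161, -0.0529, -0.0076], 0],
  [[0, 0, 0], 0],
  [[0, 0, 0], 0],
], hand=1)

```text
time: 13.48
position: [618.0, 231.3, 342.6]
eef_rot: [0.001, 0.993, 0.115, -0.0]
contact_force: [-0.2, -1.2, -0.1]
grip_width: 85.5
grasp_force: 0.0
```

Run:
```python
from h import *
import pickle
np.set_printoptions(precision=3,suppress=True)
p,R,s=tool();print(p,np.degrees(np.arctan2(R[1,0],R[0,0])),s["joint_positions"],s["time"])
W=cam("wrist");save("w4",W[0]);pickle.dump(W,open("w4.pkl","wb"))
for q in ["cover_lip","pawl_tip","holder","spray"]:
    for x in robot.search_frame("wrist",q)[:2]: print(q,round(x["p"],2),np.array(x["location"]),proj(W,x["location"])[0])
hsv=cv2.cvtColor(W[0],cv2.COLOR_RGB2HSV);m=cv2.inRange(hsv,(5,180,120),(17,255,255))
q,l,st,ce=cv2.connectedComponentsWithStats(m)
for i in range(1,q):
    if st[i,4]>600:
      c=cv2.findContours((l==i).astype(np.uint8),0,2)[0][0];print(st[i],ce[i],cv2.approxPolyDP(c,4,True)[:,0].tolist())
```

```text
[617.99  231.312 342.572] 13.17753416107134 [ 0.041  0.381 -0.625  1.215  0.22   1.613 -1.881] 13.475
cover_lip 0.7 [666.5 272.7 234.2] [272.222 154.526]
cover_lip 0.67 [799.1  22.3 107.1] [576.953  60.969]
pawl_tip 0.74 [597.5 323.3 187.5] [203.822 215.987]
holder 0.82 [667.6 275.5 235.1] [268.272 152.069]
spray 0.64 [601.6 325.5 190.6] [200.754 211.759]
spray 0.62 [677.1 363.1 190.2] [164.179 106.726]
[  207    80   140   141 11675] [271.559 150.443] [[231, 80], [207, 174], [299, 220], [346, 140], [258, 89]]
```

View pics/w4.png

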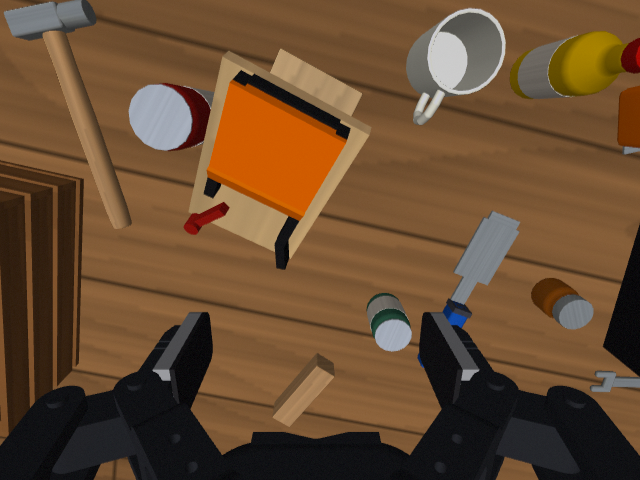

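The wrist view shows:
- the orange cover, with lip corners at (207,174) and (299,220)
- deck low-edge corners at about (191,208) and (287,258)
- the catch from (192,225) to (225,208)
- the flare end at (281,265)

Now I'll fit the pose.

```bash
cat > hf.py <<'E'
from h import *
import pickle
from scipy.optimize import least_squares
np.set_printoptions(precision=2,suppress=True)
W=pickle.load(open("w4.pkl","rb"));S=cam("scene")
a=np.radians(30)
def H(v,P):
    c,s=np.cos(v[3]),np.sin(v[3]);X=np.array([c*np.cos(a),s*np.cos(a),np.sin(a)]);Y=np.array([-s,c,0]);Z=np.cross(X,Y)
    return v[:3]+np.array(P,float)@np.array([X,Y,Z])
def cov(v): w=v[4];return [[66,w,20],[66,-w,20],[146,-w,18],[146,w,18]]
wc=np.array([[207,174],[299,220],[346,140],[238,80]]);sc=np.array([[420,200],[391,206],[403,219],[432,212]])
dk=np.array([[191,208],[287,258]]);pw=np.array([[225,207]])
def res(v,full=False):
    r=[proj(W,H(v,cov(v)))-wc,(proj(W,H(v,[[0,50,0],[0,-50,0]]))-dk),(proj(S,H(v,cov(v)))-sc)]
    return r if full else np.vstack(r).ravel()
r=least_squares(res,[600,250,170,.3,36],loss="soft_l1",f_scale=2)
print(r.x,np.degrees(r.x[3]),r.cost);[print(x) for x in res(r.x,True)]
g=least_squares(lambda u:res(np.r_[u[:2],170,u[2:]]),[600,250,.3,36],loss="soft_l1",f_scale=2);print("z170",g.x,np.degrees(g.x[2]),g.cost)
v=np.r_[g.x[:2],170,g.x[2:]]
im=W[0].copy()
for P in [[0,50,0],[0,-50,0],[33,20,12],[0,40,12],[66,0,20],[0,-41,14],[26,-29.5,14],[0,0,0]]:
    q=proj(W,H(v,P))[0]; cv2.circle(im,(int(round(q[0])),int(round(q[1]))),2,(0,255,0),-1)
save("hov",cv2.resize(im[40:280,170:390],None,fx=2.4,fy=2.4,interpolation=cv2.INTER_CUBIC))
E
python3 hf.py
```

```text
[583.57 293.85 165.42  -0.26  36.66] -14.903531959866822 15.644524195635855
[[ 1.42  1.55]
 [-1.83  0.58]
 [ 0.52  0.58]
 [-1.06 -0.57]]
[[-1.25 -2.07]
 [ 2.44 -3.28]]
[[-1.71 -0.37]
 [-1.23 -0.44]
 [-0.83 -0.42]
 [ 0.47  0.15]]
z170 [584.13 293.4   -0.26  36.  ] -14.942521814721527 19.233202614778158
```

View pics/hov.png

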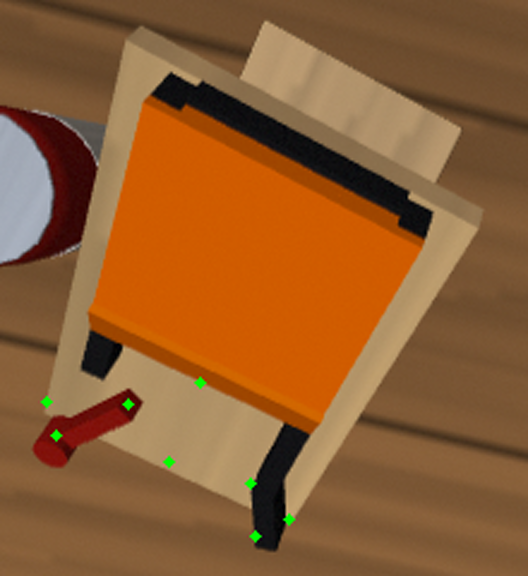

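The overlay lies within 2–3 mm: lip mid at crop (200,382), catch at (56,436)–(128,404), low edge at (47,403)–(289,519). I'll take a second wrist place, numbers only, to tighten the fit.

Request:
play_rows([
  [[-0.0137, -0.0267, 0], 0],
  [[-0.0137, -0.0267, 0], 0],
  [[-0.0137, -0.0267, 0], 0],
  [[0, 0, 0], 0],
  [[0, 0, 0], 0],
])

```text
time: 14.4
position: [560.4, 299.1, 343.3]
eef_rot: [0.001, 0.993, 0.114, 0.0]
contact_force: [1.7, -0.7, 0.1]
grip_width: 85.4
grasp_force: 0.0
```

```bash
cat > hf2.py <<'E'
import hf
from hf import *
V=cam("wrist");pickle.dump(V,open("w5.pkl","wb"));print(tool()[0])
def orange(C):
    hsv=cv2.cvtColor(C[0],cv2.COLOR_RGB2HSV);m=cv2.inRange(hsv,(5,180,90),(17,255,255))
    q,l,st,ce=cv2.connectedComponentsWithStats(m);i=max(range(1,q),key=lambda i:st[i,4]);return l==i
def red(C):
    hsv=cv2.cvtColor(C[0],cv2.COLOR_RGB2HSV);m=cv2.inRange(hsv,(0,170,70),(4,255,255))|cv2.inRange(hsv,(174,170,70),(180,255,255))
    q,l,st,ce=cv2.connectedComponentsWithStats(m);t=proj(C,H(v,[[16,30,10]]))[0]
    i=min((i for i in range(1,q) if st[i,4]>60),key=lambda i:np.linalg.norm(ce[i]-t));return ce[i],st[i],t
v=hf.v
def corners(C):
    c=max(cv2.findContours(orange(C).astype(np.uint8),0,1)[0],key=cv2.contourArea)[:,0].astype(float)
    pr=proj(C,H(v,cov(v)));out=[];L=[]
    for i in range(4):   # line fit to contour points near each predicted edge
        A,B=pr[i],pr[(i+1)%4];d=(B-A)/np.linalg.norm(B-A);n=np.array([-d[1],d[0]])
        s=(c-A)@d;e=abs((c-A)@n);k=(e<6)&(s>8)&(s<np.linalg.norm(B-A)-8)
        L.append(cv2.fitLine(c[k].astype(np.float32),cv2.DIST_HUBER,0,.01,.01).ravel())
    for i in range(4):
        a_,b_=L[i-1],L[i];M=np.array([a_[:2],-b_[:2]]).T;t=np.linalg.solve(M,b_[2:]-a_[2:]);out.append(a_[2:]+t[0]*a_[:2])
    return np.array(out)
K=[(C,corners(C)) for C in(W,V)];print(K[0][1],K[1][1])
def cv_(u):w=u[4];return [[66,w,20],[66,-w,20],[u[5],-w,18],[u[5],w,18]]
f=lambda u:np.vstack([proj(C,H(u,cv_(u)))-k for C,k in K]).ravel()
r=least_squares(f,[*v[:4],36,146]);print("free",r.x,np.degrees(r.x[3]),abs(r.fun).max(),r.fun.reshape(-1,2))
g=least_squares(lambda u:f(np.r_[u[:2],170,u[2:]]),[v[0],v[1],v[3],36,146]);print("z170",g.x,np.degrees(g.x[2]),abs(g.fun).max())
for C in(W,V): print("red",red(C),proj(C,H(np.r_[g.x[:2],170,g.x[2:]],[[16,30,10]])))
E
python3 hf2.py
```

```text
[583.57 293.85 165.42  -0.26  36.66] -14.903531959866822 15.644524195635855
[[ 1.42  1.55]
 [-1.83  0.58]
 [ 0.52  0.58]
 [-1.06 -0.57]]
[[-1.25 -2.07]
 [ 2.44 -3.28]]
[[-1.71 -0.37]
 [-1.23 -0.44]
 [-0.83 -0.42]
 [ 0.47  0.15]]
z170 [584.13 293.4   -0.26  36.  ] -14.942521814721527 19.233202614778158
[560.79 298.7  343.02]
[[206.31 175.72]
 [299.49 220.18]
 [348.42 137.05]
 [231.36  75.39]] [[314.39 118.88]
 [407.27 167.6 ]
 [487.79  65.91]
 [372.34  -3.17]]
free [583.38 292.16 166.67  -0.24  38.01 146.88] -13.53027892559805 1.4536935378135354 [[ 0.29  0.39]
 [ 0.51  0.69]
 [ 0.14  1.04]
 [ 1.08  1.45]
 [-0.74 -0.69]
 [-0.18 -0.37]
 [-0.32 -1.28]
 [-0.71 -1.06]]
z170 [583.93 292.2   -0.24  37.56 145.71] -13.53001983895234 2.098079748543128
red (array([204.68, 217.57]), array([184, 202,  45,  32, 592], dtype=int32), array([208.34, 213.3 ])) [[209.16 214.47]]
red (array([296.54, 170.04]), array([273, 152,  51,  37, 712], dtype=int32), array([300.97, 164.92])) [[301.72 166.2 ]]
```

The holder fit is now tight: mouth at (583.5, 292.2), z≈169, yaw −13.5°. Next I'll measure the scraper from above.

Request:
play_rows([
  [[-0.0307, 0.0423, 0.0072], 0],
  [[-0.0307, 0.0423, 0.0072], 0],
  [[-0.0307, 0.0423, 0.0072], 0],
  [[-0.0307, 0.0423, 0.0072], 0],
  [[-0.0307, 0.0423, 0.0072], 0],
  [[-0.0307, 0.0423, 0.0072], 0],
  [[0, 0, 0], 0],
  [[0, 0, 0], 0],
])

```text
time: 15.5
position: [438.5, 11.2, 300.4]
eef_rot: [-0.0, 0.993, 0.114, 0.0]
contact_force: [-0.2, 0.5, -0.2]
grip_width: 85.4
grasp_force: 0.0
```

```bash
cat > sc.py <<'E'
from h import *
import pickle
np.set_printoptions(precision=2,suppress=True)
p,R,s=tool();print(p,np.degrees(np.arctan2(R[1,0],R[0,0])),s["joint_positions"],s["time"])
W=cam("wrist");pickle.dump(W,open("w6.pkl","wb"))
g=cv2.cvtColor(W[0],cv2.COLOR_RGB2HSV)
# region around the scraper
x0=np.array([495,-13,np.radians(-9)])
hb=cv2.inRange(g,(100,140,40),(125,255,255))
q,l,st,ce=cv2.connectedComponentsWithStats(hb);t=proj(W,[428,-4,14])[0];i=min((i for i in range(1,q) if st[i,4]>300),key=lambda i:np.linalg.norm(ce[i]-t))
hb=l==i;print("handle px",st[i])
bl=(cv2.inRange(g,(0,0,90),(180,60,255))>0)
roi=np.zeros((480,640),np.uint8);c,s_=np.cos(x0[2]),np.sin(x0[2])
P=np.array([[x0[0]+c*a-s_*b,x0[1]+s_*a+c*b,4] for a,b in [(30,-45),(150,-45),(150,45),(30,45)]]);cv2.fillConvexPoly(roi,np.round(proj(W,P)).astype(np.int32),1)
bl=bl&(roi>0);print("blade px",bl.sum())
hm=np.array([[a,b,z] for a in(-125,-22) for b in(-13,13) for z in(0,28)],float)
bm=np.array([[25,-27.5,4],[113,-27.5,4],[113,27.5,4],[25,27.5,4],[125,21.5,4],[125,-21.5,4]],float)
print("handle",fit([(W,hb)],hm,x0,[0]).x);b=fit([(W,bl)],bm,x0,[0]);print("blade",b.x,b.fun)
def cost(v):
    t=0;c,s=np.cos(v[2]),np.sin(v[2])
    for pts,m in((hm,hb),(bm,bl)):
        Q=pts@np.array([[c,s,0],[-s,c,0],[0,0,1]])+[v[0],v[1],0]
        im=np.zeros(m.shape,np.uint8);cv2.fillConvexPoly(im,cv2.convexHull(np.round(proj(W,Q)*16).astype(np.int32)),1,shift=4);im=im>0;t+=1-(im&m).sum()/(im|m).sum()
    return t
r=minimize(cost,b.x,method="Nelder-Mead",options=dict(initial_simplex=np.vstack([b.x,b.x+[5,0,0],b.x+[0,5,0],b.x+[0,0,.05]])))
print("joint",r.x,np.degrees(r.x[2]),r.fun)
v=r.x;gp=v[:2]-50*np.array([np.cos(v[2]),np.sin(v[2])]);print("grip",gp,"tool d",R.T@(np.r_[gp,0]-p))
E
python3 sc.py
```

```text
[438.46  11.19 300.37] 13.102955656366344 [ 0.41 -0.16 -0.44  1.81 -0.07  1.47 -1.36] 15.5
handle px [ 304  153   51   87 1966]
blade px 5058
handle [504.56 -14.94  -0.13]
blade [504.3  -16.16  -0.13] 0.047070124879923125
joint [504.03 -15.2   -0.14] -8.126911787314956 0.18473638129901682
grip [454.53  -8.13] tool d [ 11.01  22.51 300.37]
```

Request:
play_rows([
  [[0.011, 0.0225, 0], -0.185],
  [[0, 0, 0], -0.185],
  [[0, 0, 0], -0.185],
  [[0, 0, 0], -0.185],
  [[0, 0, 0], -0.185],
  [[0, 0, 0], -0.185],
  [[0, 0, 0], -0.185],
  [[0, 0, 0], -0.185],
])

```text
time: 16.55
position: [454.6, -6.6, 300.1]
eef_rot: [-0.0, 0.653, 0.757, 0.0]
contact_force: [0.2, 0.6, 0.6]
grip_width: 85.7
grasp_force: 0.0
```

Request:
play_rows([
  [[0, 0, 0.03], -0.185],
  [[0, 0, 0.03], -0.185],
  [[0, 0, 0.03], -0.185],
  [[0, 0, 0.03], -0.185],
  [[0, 0, 0.03], -0.185],
  [[0, 0, 0.03], -0.185],
  [[0, 0, 0.02], -0.185],
  [[0, 0, 0], 0],
  [[0, 0, 0], 0],
])

```text
time: 17.68
position: [454.9, -7.4, 100.9]
eef_rot: [0.001, 0.069, 0.998, 0.0]
contact_force: [-0.5, 0.3, -0.9]
grip_width: 85.3
grasp_force: 0.0
```

Run:
```python
from h import *
np.set_printoptions(precision=3,suppress=True)
p,R,s=tool();y=np.degrees(np.arctan2(R[1,0],R[0,0]));print(p,y,s["joint_positions"],s["time"])
print("tool d",R.T@(np.array([454.7,-8.6,4])-p),"turn",np.radians(y-172.2))
W=cam("wrist");g=cv2.cvtColor(W[0],cv2.COLOR_RGB2HSV);hb=cv2.inRange(g,(100,140,40),(125,255,255))
q,l,st,ce=cv2.connectedComponentsWithStats(hb);i=1+np.argmax(st[1:,4]);print(st[i])
hm=np.array([[a,b,z] for a in(-125,-22) for b in(-13,13) for z in(0,28)],float);r=fit([(W,l==i)],hm,[504,-15.5,-.136],[0]);print(r.x,r.fun)
```

```text
[454.932  -7.377 100.883] 172.06749964014045 [ 0.273  0.031 -0.318  2.064  0.011  1.047  1.382] 17.675
tool d [ 0.18  -1.278 96.882] turn -0.0023125675396262076
[ 293  131   44  164 6767]
[504.73  -14.792  -0.139] 0.06144244105409158
```

Request:
play_rows([
  [[0, -0.001, 0.03], 0],
  [[0, 0, 0.03], 0],
  [[0, 0, 0.02], 0],
  [[0, 0, 0.01], 0],
  [[0, 0, 0.004], 0],
  [[0, 0, 0], 0],
  [[0, 0, 0], 0],
])

```text
time: 18.6
position: [454.3, -9.2, 6.6]
eef_rot: [0.001, 0.068, 0.998, -0.0]
contact_force: [-2.3, -0.3, 0.2]
grip_width: 85.6
grasp_force: 0.0
```

Request:
play_rows([
  [[0, 0, 0.003], 0],
  [[0, 0, 0], 0],
])

```text
time: 18.85
position: [453.9, -9.3, 3.1]
eef_rot: [0.0, 0.068, 0.998, -0.0]
contact_force: [0.4, -1.5, -0.4]
grip_width: 85.4
grasp_force: 0.0
```

Request:
play_rows([
  [[0, 0, 0], 0],
  [[0, 0, 0], 0],
  [[0, 0, 0], 0],
  [[0, 0, 0], 0],
  [[0, 0, 0], 0],
  [[0, 0, 0], 0],
  [[0, 0, 0], 0],
], hand=0)

```text
time: 19.73
position: [454.1, -9.0, 3.3]
eef_rot: [0.0, 0.068, 0.998, 0.0]
contact_force: [-0.8, 0.5, 2.7]
grip_width: 24.9
grasp_force: 60.1
```

Request:
play_rows([
  [[0, 0, -0.01], 0],
  [[0, 0, -0.03], 0],
  [[0, 0, -0.05], 0],
  [[0, 0, -0.06], 0],
  [[0, 0, -0.06], 0],
  [[0, 0, -0.05], 0],
  [[0, 0, 0], 0],
  [[0, 0, 0], 0],
])

```text
time: 20.72
position: [452.8, -9.2, 262.0]
eef_rot: [-0.001, 0.068, 0.998, -0.0]
contact_force: [-0.9, 0.5, -2.3]
grip_width: 25.1
grasp_force: 59.5
```

```bash
cat > chk.py <<'E'
from h import *
np.set_printoptions(precision=2,suppress=True)
p,R,s=tool();y=np.arctan2(R[1,0],R[0,0]);print("tcp",p,np.degrees(y),s["joint_positions"],s["time"],s["grip_width"])
# fit scraper: pose relative to the tool: along-offset a, pitch, height from scene+side blue and grey masks
from scipy.optimize import least_squares
F=-R[:,0];L=np.array([-F[1],F[0],0])
def pose(v,P): # v: dx along F, dz of underside at grip, pitch, dyaw, lateral
    c,s_=np.cos(v[3]),np.sin(v[3]);f=c*F+s_*L;l=-s_*F+c*L;cp,sp=np.cos(v[2]),np.sin(v[2]);X=cp*f+np.array([0,0,sp]);Z=np.cross(X,l)
    P=np.array(P,float)-[-50,0,14];return p+[0,0,16]+v[0]*F+[0,0,v[1]]+v[4]*L+P@np.array([X,l,Z])
hm=np.array([[a,b,z] for a in(-125,-22) for b in(-13,13) for z in(0,28)],float)
bm=np.array([[25,-27.5,4],[113,-27.5,4],[113,27.5,4],[25,27.5,4],[125,21.5,4],[125,-21.5,4]],float)
D=[]
for n in ["scene","side"]:
    C=cam(n);g=cv2.cvtColor(C[0],cv2.COLOR_RGB2HSV)
    for kind,pts in(("h",hm),("b",bm)):
        roi=np.zeros((480,640),np.uint8);q=proj(C,pose([0]*5,pts));cv2.fillConvexPoly(roi,cv2.convexHull(np.round(q).astype(np.int32)),1);roi=cv2.dilate(roi,np.ones((31,31)))
        m=cv2.inRange(g,(100,140,30),(125,255,255)) if kind=="h" else cv2.inRange(g,(0,0,80),(180,65,255))
        m=cv2.morphologyEx(m*roi,cv2.MORPH_OPEN,np.ones((2,2)))>0
        if kind=="b":
            k,l,st,ce=cv2.connectedComponentsWithStats(m.astype(np.uint8));t=q.mean(0)
            j=[i for i in range(1,k) if st[i,4]>100];m=l==min(j,key=lambda i:np.linalg.norm(ce[i]-t)) if j else m
        print(n,kind,m.sum());D.append((C,pts,m,1 if kind=="b" else .5))
def cost(v):
    t=0
    for C,pts,m,w in D:
        im=np.zeros(m.shape,np.uint8);cv2.fillConvexPoly(im,cv2.convexHull(np.round(proj(C,pose(v,pts))*16).astype(np.int32)),1,shift=4);im=im>0;t+=w*(1-(im&m).sum()/max(1,(im|m).sum()))
    return t+ (v[3]/.3)**2*.02+(v[4]/10)**2*.02
best=None
for p0 in(-.3,0,.3,.5):
    x=np.array([0,0,p0,0,0]);r=minimize(cost,x,method="Nelder-Mead",options=dict(maxiter=600,initial_simplex=np.vstack([x]+[x+d for d in np.diag([8,8,.15,.05,3])])))
    if best is None or r.fun<best.fun: best=r
print("along,dz,pitch,dyaw,lat",best.x,"pitch deg",np.degrees(best.x[2]),best.fun,"tip",pose(best.x,[[125,0,0]]),"grip",pose(best.x,[[-50,0,14]]))
E
python3 chk.py
```

```text
tcp [452.85  -9.23 262.03] 172.1569247869032 [ 0.29 -0.1  -0.31  1.85 -0.03  1.39  1.43] 20.725 25.08175314859858
scene h 203
scene b 1231
side h 552
side b 706
along,dz,pitch,dyaw,lat [-4.65 -6.12 -0.03 -0.01  2.43] pitch deg -1.775967542907301 1.0357145996467876 tip [[621.25 -31.02 252.17]] grip [[448.57  -6.19 271.92]]
```

Request:
play_rows([
  [[0.0098, 0.03, 0], 0],
  [[0.0098, 0.052, 0], 0],
  [[0.0098, 0.052, 0], 0],
  [[0.0098, 0.052, 0], 0],
  [[0.0098, 0.052, 0], 0],
  [[0.0098, 0.052, 0], 0],
  [[0.0098, 0.042, 0], 0],
  [[0, 0, 0], 0.099],
  [[0, 0, 0], 0],
  [[0, 0, 0], 0],
])

```text
time: 22.08
position: [431.1, 328.1, 262.0]
eef_rot: [-0.001, 0.117, 0.993, -0.001]
contact_force: [1.3, 0.4, -2.7]
grip_width: 24.8
grasp_force: 59.7
```

```bash
cat > rel.py <<'E'
from h import *
np.set_printoptions(precision=2,suppress=True)
a=np.radians(30);ps=np.radians(-13.5);M=np.array([583.5,292.2,169])
f=np.array([np.cos(ps),np.sin(ps),0]);l=np.array([-f[1],f[0],0])
p,R,s=tool();y=np.degrees(np.arctan2(R[1,0],R[0,0]));d=p-M
print("hand rel mouth: fwd %.1f left %.1f z %.1f"%(d@f,d@l,d[2]),"yaw",y,"turn",np.radians(y-166.5),"F",np.array(s["contact_force"]),"T",np.array(s["ft_torque"]),"t",s["time"],"g",s["grip_width"],"j",np.array(s["joint_positions"]))
E
python3 rel.py
```

```text
hand rel mouth: fwd -156.6 left -0.6 z 93.0 yaw 166.50901914127255 turn 0.00015741371090843885 F [ 1.27  0.39 -2.68] T [ 0.06  0.09 -0.06] t 22.075 g 24.758778598145593 j [-0.06  0.12 -0.69  1.65  0.08  1.39  0.57]
```

```bash
python3 chk.py
```

```text
tcp [431.11 328.13 262.02] 166.50901914127255 [-0.06  0.12 -0.69  1.65  0.08  1.39  0.57] 22.075 24.758778598145593
scene h 185
scene b 819
side h 707
side b 1661
along,dz,pitch,dyaw,lat [-1.95 -6.06 -0.02  0.    1.72] pitch deg -1.1285607607316348 1.1490512709875362 tip [[599.48 289.56 254.31]] grip [[429.61 330.25 271.97]]
```

Request:
play_rows([
  [[0, 0, 0.03], 0],
  [[0, 0, 0.03], 0],
  [[0, 0, 0.012], 0],
  [[0, 0, 0.005], 0],
  [[0, 0, 0.003], 0],
  [[0, 0, 0], 0],
])

```text
time: 22.92
position: [431.6, 329.8, 184.0]
eef_rot: [0.001, 0.117, 0.993, 0.001]
contact_force: [-3.2, 1.0, 1.6]
grip_width: 24.7
grasp_force: 60.4
```

```bash
python3 rel.py
```

```text
hand rel mouth: fwd -156.5 left 1.1 z 15.0 yaw 166.5239454410063 turn 0.0004179267864020811 F [-3.15  1.04  1.59] T [0.14 0.12 0.04] t 22.925 g 24.652973437430866 j [-0.07  0.18 -0.69  1.76  0.12  1.24  0.54]
```

Contact on the deck came at the expected height. Now I'll pivot the scraper in the pads by lowering the hand along the arc.

Request:
play_rows([
  [[0.0004, 0, 0.0092], 0],
  [[0, 0, 0.0092], 0],
  [[-0.0005, 0, 0.0092], 0],
  [[-0.001, 0, 0.0091], 0],
  [[-0.0015, 0, 0.0091], 0],
  [[0, 0, 0], 0],
  [[0, 0, 0], 0],
])

```text
time: 23.8
position: [433.1, 328.1, 136.7]
eef_rot: [-0.001, 0.118, 0.993, -0.0]
contact_force: [-1.1, 0.3, -1.3]
grip_width: 25.2
grasp_force: 60.7
```

```bash
python3 rel.py; python3 chk.py
```

```text
hand rel mouth: fwd -154.7 left -0.2 z -32.3 yaw 166.46066868016433 turn -0.0006864610302873609 F [-1.06  0.3  -1.33] T [0.04 0.09 0.02] t 23.8 g 25.19639927603794 j [-0.09  0.23 -0.68  1.81  0.15  1.16  0.52]
tcp [433.07 328.12 136.7 ] 166.46066868016433 [-0.09  0.23 -0.68  1.81  0.15  1.16  0.52] 23.8 25.19639927603794
scene h 93
scene b 539
side h 544
side b 1463
along,dz,pitch,dyaw,lat [ 1.11 -1.45  0.3  -0.01  1.45] pitch deg 17.403956925381006 1.121475152612753 tip [[600.49 287.6  189.97]] grip [[434.48 329.28 151.25]]
```

The scraper is turning in the pads as planned. Finishing the arc.

Request:
play_rows([
  [[-0.002, 0, 0.009], 0],
  [[-0.0024, 0, 0.0089], 0],
  [[-0.0029, 0, 0.0087], 0],
  [[-0.0033, 0, 0.0086], 0],
  [[-0.0038, 0, 0.0084], 0],
  [[0, 0, 0], 0],
  [[0, 0, 0], 0],
])

```text
time: 24.78
position: [447.0, 324.7, 93.0]
eef_rot: [-0.001, 0.118, 0.993, -0.001]
contact_force: [-1.1, -0.1, -2.2]
grip_width: 25.1
grasp_force: 62.9
```

```bash
python3 rel.py; python3 chk.py
```

```text
hand rel mouth: fwd -140.3 left -0.3 z -76.0 yaw 166.46757684991815 turn -0.0005658907227966239 F [-1.08 -0.14 -2.21] T [ 0.01  0.06 -0.02] t 24.775 g 25.072055128247687 j [-0.1   0.29 -0.66  1.84  0.2   1.08  0.5 ]
tcp [446.98 324.68  92.98] 166.46757684991815 [-0.1   0.29 -0.66  1.84  0.2   1.08  0.5 ] 24.775 25.072055128247687
scene h 47
scene b 341
side h 477
side b 671
along,dz,pitch,dyaw,lat [-1.09 -6.5   0.55  0.02  2.07] pitch deg 31.437006076485645 1.8815488951962351 tip [[599.48 293.91 181.57]] grip [[446.41 326.96 102.48]]
```

Request:
play_rows([
  [[-0.00866, 0, -0.005], 0],
  [[-0.00866, 0, -0.005], 0],
  [[-0.00866, 0, -0.005], 0],
  [[-0.00866, 0, -0.005], 0],
  [[-0.00866, 0, -0.005], 0],
  [[0, 0, 0], 0],
])

```text
time: 25.62
position: [491.5, 315.2, 119.7]
eef_rot: [0.001, 0.118, 0.993, 0.001]
contact_force: [-2.2, 0.2, 1.8]
grip_width: 24.8
grasp_force: 64.2
```

```bash
cat > v.py <<'E'
import sys
from h import *
A=[]
for n,(x0,y0) in [("scene",(340,150)),("side",(190,190))]:
    C=cam(n);A.append(cv2.resize(C[0][y0:y0+130,x0:x0+130],(400,400),interpolation=cv2.INTER_CUBIC))
save(sys.argv[1],np.hstack(A))
E
python3 rel.py
```

```text
hand rel mouth: fwd -94.9 left 0.9 z -49.3 yaw 166.4534560220437 turn -0.0008123456623131691 F [-2.18  0.21  1.82] T [-0.08 -0.42 -0.01] t 25.625 g 24.844878328595403 j [-0.07  0.33 -0.64  1.74  0.21  1.14  0.56]
```

Request:
play_rows([
  [[-0.00866, 0, -0.005], 0],
  [[-0.00866, 0, -0.005], 0],
  [[-0.00866, 0, -0.005], 0],
  [[0, 0, 0], 0],
])

```text
time: 26.12
position: [515.8, 308.6, 134.6]
eef_rot: [0.0, 0.118, 0.993, -0.0]
contact_force: [-5.2, -1.3, 4.6]
grip_width: 25.2
grasp_force: 65.2
```

```bash
python3 rel.py; python3 chk.py | tail -1
```

```text
hand rel mouth: fwd -69.7 left 0.1 z -34.4 yaw 166.4348932872514 turn -0.0011363265026130167 F [-5.18 -1.31  4.58] T [-0.18  0.41 -0.  ] t 26.125 g 25.182779535162755 j [-0.06  0.35 -0.63  1.68  0.22  1.19  0.59]
along,dz,pitch,dyaw,lat [-16.63 -13.67   0.6    0.     1.67] pitch deg 34.332430040366624 1.3444745775768245 tip [[648.34 279.03 224.08]] grip [[500.02 314.09 136.91]]
```

Request:
play_rows([
  [[-0.00866, 0, -0.005], 0],
  [[-0.00866, 0, -0.005], 0],
  [[-0.00866, 0, -0.005], 0],
  [[0, 0, 0], 0],
])

```text
time: 26.72
position: [541.3, 303.0, 149.5]
eef_rot: [0.001, 0.118, 0.993, 0.0]
contact_force: [-1.7, 0.8, 2.6]
grip_width: 24.9
grasp_force: 66.1
```

```bash
python3 rel.py
```

```text
hand rel mouth: fwd -43.6 left 0.7 z -19.5 yaw 166.4594027952133 turn -0.0007085548906344342 F [-1.71  0.75  2.6 ] T [-0.    0.01 -0.06] t 26.725 g 24.888803863214903 j [-0.05  0.37 -0.62  1.62  0.23  1.22  0.62]
```

Request:
play_rows([
  [[-0.0035, 0, -0.002], 0],
  [[-0.0026, 0, -0.0015], 0],
  [[0, 0, 0], 0],
  [[0, 0, 0], 0],
])

```text
time: 27.22
position: [545.0, 302.0, 151.9]
eef_rot: [-0.001, 0.117, 0.993, -0.0]
contact_force: [-6.5, 1.3, 1.8]
grip_width: 24.9
grasp_force: 66.1
```

```bash
python3 rel.py
python3 - <<'E'
from h import *
ps=np.radians(-13.5);a=np.radians(30);X=np.array([np.cos(ps)*np.cos(a),np.sin(ps)*np.cos(a),.5]);Y=np.array([-np.sin(ps),np.cos(ps),0]);Z=np.cross(X,Y);M=np.array([583.5,292.2,169])
H=lambda P:M+np.array(P,float)@np.array([X,Y,Z])
for n in ["scene","side"]:
    C=cam(n);g=cv2.cvtColor(C[0],cv2.COLOR_RGB2HSV);m=cv2.inRange(g,(0,150,60),(4,255,255))|cv2.inRange(g,(174,150,60),(180,255,255))
    t=proj(C,H([[16,30,10]]))[0];q,l,st,ce=cv2.connectedComponentsWithStats(m)
    for i in range(1,q):
        if np.linalg.norm(ce[i]-t)<25 and st[i,4]>5: print(n,st[i],ce[i],t)
    L=39*np.array([np.cos(-.545),np.sin(-.545)])
    for th in(0,.3): print(th,proj(C,H([[39*np.cos(-.545+th),40+39*np.sin(-.545+th),12]])),proj(C,H([[0,40,12]])))
E
```

```text
hand rel mouth: fwd -39.7 left 0.5 z -17.1 yaw 166.54674429595457 turn 0.0008158418709338749 F [-6.47  1.29  1.82] T [ 0.19  0.75 -0.  ] t 27.225 g 24.85414814756408 j [-0.05  0.38 -0.62  1.6   0.23  1.23  0.62]
scene [406 191   5   7  25] [408.24 193.64] [407.64805965 196.29627951]
0 [[406.58569971 198.67551412]] [[408.72621468 192.72870808]]
0.3 [[411.34433188 198.34514028]] [[408.72621468 192.72870808]]
side [260 277  12  22 116] [265.00862069 288.10344828] [262.11187412 284.297498  ]
0 [[259.15501956 275.04325791]] [[265.42380712 292.27654088]]
0.3 [[254.4337997  276.63866779]] [[265.42380712 292.27654088]]
```

Request:
play_rows([
  [[-0.0026, 0, -0.0015], 0],
  [[-0.0017, 0, -0.001], 0],
  [[0, 0, 0], 0],
  [[0, 0, 0], 0],
])

```text
time: 27.82
position: [548.6, 301.2, 154.3]
eef_rot: [-0.001, 0.117, 0.993, -0.0]
contact_force: [-8.0, 1.9, 0.2]
grip_width: 25.0
grasp_force: 66.4
```

```bash
python3 rel.py
```

```text
hand rel mouth: fwd -36.0 left 0.6 z -14.7 yaw 166.56550925184212 turn 0.0011433521351630785 F [-7.95  1.9   0.2 ] T [ 0.22  0.88 -0.01] t 27.825 g 24.967341216875575 j [-0.05  0.38 -0.62  1.59  0.23  1.24  0.63]
```

Request:
play_rows([
  [[-0.0026, 0, -0.0015], 0],
  [[-0.0017, 0, -0.001], 0],
  [[0, 0, 0], 0],
  [[0, 0, 0], 0],
])

```text
time: 28.32
position: [552.6, 300.3, 156.8]
eef_rot: [-0.002, 0.117, 0.993, -0.0]
contact_force: [-8.2, 1.9, 1.9]
grip_width: 24.8
grasp_force: 66.7
```

```bash
python3 rel.py
```

```text
hand rel mouth: fwd -31.9 left 0.7 z -12.2 yaw 166.57350331795362 turn 0.0012828749094309835 F [-8.18  1.86  1.86] T [ 0.2   0.92 -0.03] t 28.325 g 24.829861123276363 j [-0.05  0.39 -0.61  1.58  0.23  1.25  0.63]
```

Run:
```python
from h import *
A=[]
for n,(x0,y0) in [("side",(210,210)),("wrist",None or (0,0)),("scene",(360,160))]:
    C=cam(n)
    if n=="wrist": A.append(cv2.resize(C[0],(800,600))[0:600])
    else: A.append(cv2.resize(C[0][y0:y0+90,x0:x0+120],(400,300),interpolation=cv2.INTER_CUBIC))
top=np.hstack([A[0],A[2]]);bot=cv2.resize(A[1],(400,300));bot=np.hstack([bot,np.zeros((300,400,3),np.uint8)])
C=cam("side");bot[:,400:]=cv2.resize(C[0][160:400,150:470],(400,300))
save("fin",np.vstack([top,bot]))
```

```text
(no output)
```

View pics/fin.png

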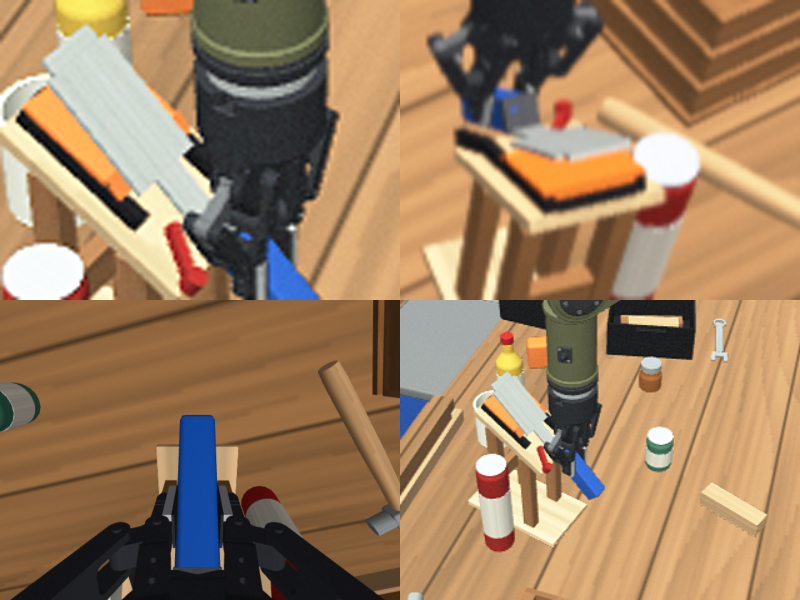

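The picture shows the blade lying on top of the orange cover, not under it (side crop: tip at (80,45), blade above the cover), and the catch at rest beside it. So the tip rode over the lip. I'll measure the real pitch now and then withdraw.

```bash
cat >> chk.py <<'E'
a=np.radians(30);ps=np.radians(-13.5);M=np.array([583.5,292.2,169])
B=np.array([[np.cos(ps)*np.cos(a),np.sin(ps)*np.cos(a),.5],[-np.sin(ps),np.cos(ps),0],[-np.cos(ps)*.5,-np.sin(ps)*.5,np.cos(a)]])
for nm,P in(("tip",[125,0,0]),("heel",[25,0,0]),("grip",[-50,0,14])): print(nm,"in holder",B@(pose(best.x,[P])[0]-M))
fr=[1-((lambda im:(im&m).sum()/max(1,(im|m).sum()))((lambda im:(cv2.fillConvexPoly(im,cv2.convexHull(np.round(proj(C,pose(best.x,pts))).astype(np.int32)),1),im>0)[1])(np.zeros(m.shape,np.uint8)))) for C,pts,m,w in D];print("1-iou",np.array(fr))
E
python3 rel.py;python3 chk.py
```

```text
hand rel mouth: fwd -31.9 left 0.7 z -12.2 yaw 166.57412609683882 turn 0.0012937444514896507 F [-8.15  2.15  1.1 ] T [0.18 0.89 0.02] t 28.525 g 25.115233594253507 j [-0.05  0.39 -0.61  1.58  0.23  1.25  0.63]
tcp [552.61 300.32 156.81] 166.57412609683882 [-0.05  0.39 -0.61  1.58  0.23  1.25  0.63] 28.525 25.115233594253507
scene h 46
scene b 271
side h 476
side b 132
along,dz,pitch,dyaw,lat [ 34.52 -31.4    0.31   0.25  -0.15] pitch deg 17.621668171344492 2.416830933644405 tip [[757.11 295.42 180.45]] grip [[586.15 292.16 141.3 ]]
tip in holder [151.27  43.66 -74.12]
heel in holder [ 56.39  19.66 -53.97]
grip in holder [-11.61   0.58 -25.28]
1-iou [0.98 0.69 0.73 0.87]
```

Run:
```python
from h import *
np.set_printoptions(precision=1,suppress=True)
p,R,s=tool();F=-R[:,0];L=np.array([-F[1],F[0],0]);S=cam("side");C=cam("scene")
a=np.radians(30);ps=np.radians(-13.5);M=np.array([583.5,292.2,169])
B=np.array([[np.cos(ps)*np.cos(a),np.sin(ps)*np.cos(a),.5],[-np.sin(ps),np.cos(ps),0],[-np.cos(ps)*.5,-np.sin(ps)*.5,np.cos(a)]])
for deg in(20,25,30,35,40,45):
    t=np.radians(deg);X=np.cos(t)*F+np.array([0,0,np.sin(t)]);Z=np.cross(X,L);f=lambda q:p+[0,0,9.7]+(q[0]+50)*X+q[1]*L+(q[2]-13)*Z
    P=[f(q) for q in([125,21.5,4],[125,-21.5,4],[25,27.5,4],[-125,0,28])]
    print(deg,proj(S,P).ravel(),proj(C,P).ravel(),B@(f([125,0,0])-M),B@(f([25,0,0])-M))
```

```text
20 [213.6 248.3 226.4 237.  249.5 278.5 318.6 308.2] [427.3 228.7 410.  232.9 411.8 206.7 379.6 174. ] [140.9   0.9 -29.8] [ 42.6   0.8 -12.2]
25 [214.9 243.8 227.8 232.6 250.1 276.6 318.  310.2] [427.6 223.4 410.2 227.5 411.9 204.6 379.6 175.9] [144.    0.9 -14.8] [44.6  0.8 -5.8]
30 [216.8 239.8 229.7 228.5 250.9 274.8 317.1 312. ] [427.6 217.6 410.1 221.8 412.  202.3 379.5 178. ] [145.9   0.9   0.4] [46.   0.8  0.7]
35 [219.1 236.  232.1 224.8 251.8 273.2 316.1 313.6] [427.3 211.5 409.7 215.7 411.9 200.  379.6 180.2] [146.3   0.9  15.8] [46.8  0.8  7.3]
40 [222.  232.7 235.1 221.4 253.1 271.8 314.8 315.1] [426.8 205.2 409.1 209.3 411.8 197.5 379.8 182.4] [145.5   0.9  31.1] [47.1  0.8 13.9]
45 [225.4 229.7 238.5 218.4 254.5 270.5 313.3 316.3] [426.1 198.7 408.3 202.8 411.5 194.9 380.  184.7] [143.3   0.8  46.2] [46.8  0.8 20.5]
```

Comparing the projected tip corners with the picture gives a pitch of about 44°, so the blade over-rotated. I'll lift off, back away and reset the pitch by pressing the handle end on the clear bench. In this geometry, a TCP height of about 37.5 mm gives 28.5°.

Request:
play_rows([
  [[0, 0, -0.02], 0],
  [[0, 0, -0.02], 0],
  [[0.02, 0, -0.01], 0],
  [[0.047, 0, 0], 0],
  [[0.048, 0, 0], 0],
  [[0.048, 0, 0], 0],
  [[0, 0, 0.03], 0],
  [[0, 0, 0.05], 0],
  [[0, 0, 0.04], 0],
  [[0, 0, 0.02], 0],
  [[0, 0, 0], 0],
  [[0, 0, 0], 0],
])

```text
time: 30.22
position: [397.5, 338.3, 68.9]
eef_rot: [0.001, 0.118, 0.993, 0.001]
contact_force: [-0.5, -0.3, -2.5]
grip_width: 25.1
grasp_force: 65.8
```

```bash
python3 rel.py; python3 chk.py
```

```text
hand rel mouth: fwd -191.6 left 1.4 z -100.1 yaw 166.4621905235903 turn -0.0006598998518044884 F [-0.5  -0.26 -2.5 ] T [0.08 0.1  0.03] t 30.225 g 25.07298574232605 j [-0.13  0.26 -0.7   1.93  0.2   1.01  0.42]
tcp [397.5  338.31  68.88] 166.4621905235903 [-0.13  0.26 -0.7   1.93  0.2   1.01  0.42] 30.225 25.07298574232605
scene h 8
scene b 178
side h 443
side b 846
along,dz,pitch,dyaw,lat [-15.98 -11.5    0.65   0.03   3.69] pitch deg 37.128274363928014 2.044741858431833 tip [[527.59 314.88 168.12]] grip [[382.82 345.64  73.35]]
tip in holder [-52.1    9.01  29.07]
heel in holder [-151.39    6.91   16.5 ]
grip in holder [-227.62    5.11   20.97]
1-iou [0.98 0.3  0.57 1.  ]
```

Request:
play_rows([
  [[0, 0, 0.01], 0],
  [[0, 0, 0.006], 0],
  [[0, 0, 0.005], 0],
  [[0, 0, 0], 0],
])

```text
time: 30.82
position: [396.2, 337.3, 46.1]
eef_rot: [-0.0, 0.118, 0.993, -0.0]
contact_force: [-0.9, -1.1, -0.2]
grip_width: 25.2
grasp_force: 66.5
```

Request:
play_rows([
  [[0, 0, 0.005], 0],
  [[0, 0, 0.004], 0],
  [[0, 0, 0], 0],
])

```text
time: 31.2
position: [401.8, 337.5, 40.5]
eef_rot: [0.005, 0.119, 0.993, 0.001]
contact_force: [5.9, -4.7, 15.4]
grip_width: 25.1
grasp_force: 67.2
```

Request:
play_rows([
  [[0, 0, 0.003], 0],
  [[0, 0, 0], 0],
  [[0, 0, 0], 0],
])

```text
time: 31.58
position: [403.1, 338.1, 38.4]
eef_rot: [0.006, 0.119, 0.993, 0.002]
contact_force: [7.3, -5.7, 18.0]
grip_width: 25.0
grasp_force: 67.2
```

```bash
cat > ang.py <<'E'
# pitch from the side camera: blue handle below the fingers, and blade edges; compare masks for pitch candidates
from h import *
np.set_printoptions(precision=2,suppress=True)
p,R,s=tool();F=-R[:,0];L=np.array([-F[1],F[0],0]);print("tcp",p,np.array(s["contact_force"]),s["time"])
bm=np.array([[25,-27.5,4],[113,-27.5,4],[113,27.5,4],[25,27.5,4],[125,21.5,4],[125,-21.5,4]],float)
he=np.array([[x,b,z] for x in(-125,-75) for b in(-13,13) for z in(0,28)],float)
def f(P,deg,along=0):
    t=np.radians(deg);X=np.cos(t)*F+np.array([0,0,np.sin(t)]);Z=np.cross(X,L);P=np.asarray(P,float)
    return p+[0,0,9.7]+np.outer(P[:,0]+50+along,X)+np.outer(P[:,1],L)+np.outer(P[:,2]-13,Z)
for n in("side","scene","wrist"):
    C=cam(n);g=cv2.cvtColor(C[0],cv2.COLOR_RGB2HSV);blue=cv2.inRange(g,(100,140,30),(125,255,255))>0;grey=cv2.inRange(g,(0,0,110),(180,50,240))>0
    for nm,pts,m in(("handle",he,blue),("blade",bm,grey)):
        if n=="wrist" and nm=="blade": continue
        sc=[]
        for deg in range(0,60):
            for al in(-8,-4,0,4,8):
                im=np.zeros((480,640),np.uint8);cv2.fillConvexPoly(im,cv2.convexHull(np.round(proj(C,f(pts,deg,al))*16).astype(np.int32)),1,shift=4)
                ring=(cv2.dilate(im,np.ones((7,7)))>0)&(im==0);im=im>0
                if im.sum()>30: sc.append((m[im].mean()-m[ring].mean(),deg,al))
        sc.sort(reverse=True);print(n,nm,[(round(float(q),2),d,al) for q,d,al in sc[:4]])
E
python3 ang.py
```

```text
tcp [403.13 338.06  38.42] [ 7.31 -5.7  17.99] 31.575
side handle [(0.75, 33, 8), (0.74, 34, 8), (0.73, 32, 8), (0.73, 36, 8)]
side blade [(0.88, 34, 4), (0.86, 33, 4), (0.86, 34, 8), (0.83, 35, 4)]
scene handle [(0.18, 46, 8), (0.17, 45, 8), (0.16, 44, 8), (0.16, 39, 8)]
scene blade [(0.81, 33, 8), (0.79, 33, 4), (0.76, 33, 0), (0.76, 32, 0)]
wrist handle [(0.7, 37, 8), (0.7, 38, 8), (0.7, 36, 8), (0.7, 35, 8)]
```

Side and scene views agree on about 33.5°, with the grip some 6 mm farther back on the handle. I need about 5 mm more.

Request:
play_rows([
  [[0, 0, 0.003], 0],
  [[0, 0, 0.003], 0],
  [[0, 0, 0], 0],
  [[0, 0, 0], 0],
])

```text
time: 32.22
position: [403.2, 339.3, 32.4]
eef_rot: [0.006, 0.119, 0.993, 0.003]
contact_force: [7.8, -2.6, 15.8]
grip_width: 24.9
grasp_force: 66.1
```

```bash
python3 ang.py
```

```text
tcp [403.24 339.27  32.39] [ 7.8  -2.65 15.78] 32.225
side handle [(0.75, 32, 8), (0.74, 31, 8), (0.74, 30, 8), (0.74, 23, 8)]
side blade [(0.88, 28, 4), (0.85, 29, 4), (0.84, 29, 8), (0.83, 28, 8)]
scene handle [(0.12, 28, 8), (0.12, 36, 8), (0.12, 36, -4), (0.12, 27, 8)]
scene blade [(0.52, 31, -4), (0.51, 30, -4), (0.51, 31, -8), (0.51, 28, -8)]
wrist handle [(0.74, 32, 8), (0.74, 33, 8), (0.74, 34, 8), (0.73, 31, 8)]
```

Request:
play_rows([
  [[0, 0, -0.01], 0],
  [[0, 0, -0.03], 0],
  [[0, 0, 0], 0],
  [[0, 0, 0], 0],
])

```text
time: 32.88
position: [395.2, 337.0, 67.1]
eef_rot: [-0.001, 0.117, 0.993, -0.001]
contact_force: [-0.9, -0.8, -3.3]
grip_width: 24.5
grasp_force: 64.0
```

```bash
python3 rel.py; python3 ang.py
```

```text
hand rel mouth: fwd -193.5 left -0.3 z -101.9 yaw 166.5084707244065 turn 0.00014784203092234522 F [-0.88 -0.77 -3.27] T [-0.04  0.09  0.02] t 32.875 g 24.501033275549386 j [-0.13  0.26 -0.7   1.94  0.2   1.01  0.42]
tcp [395.23 337.05  67.09] [-0.88 -0.77 -3.27] 32.875
side handle [(0.75, 27, 8), (0.74, 26, 8), (0.74, 32, 8), (0.74, 30, 8)]
side blade [(0.88, 28, 4), (0.86, 28, 8), (0.85, 29, 4), (0.83, 29, 8)]
scene handle [(0.11, 38, 8), (0.11, 36, 8), (0.1, 40, 8), (0.1, 46, 8)]
scene blade [(0.86, 27, 8), (0.84, 27, 4), (0.83, 26, 0), (0.81, 26, 8)]
wrist handle [(0.73, 29, 8), (0.73, 30, 8), (0.73, 28, 8), (0.72, 31, 8)]
```

Request:
play_rows([
  [[0, 0, -0.02], 0],
  [[0, 0, -0.01], 0],
  [[-0.02, 0, 0], 0],
  [[-0.0186, 0, 0], 0],
  [[0, 0, 0], 0],
  [[0, 0, 0], 0],
])

```text
time: 33.78
position: [433.1, 328.4, 97.4]
eef_rot: [-0.001, 0.118, 0.993, -0.0]
contact_force: [-0.3, -1.3, -2.1]
grip_width: 25.4
grasp_force: 63.9
```

```bash
python3 rel.py; python3 ang.py
```

```text
hand rel mouth: fwd -154.7 left 0.1 z -71.6 yaw 166.4676298215728 turn -0.0005649661930124378 F [-0.3  -1.3  -2.14] T [ 0.01  0.13 -0.01] t 33.775 g 25.43108981995413 j [-0.09  0.27 -0.68  1.85  0.19  1.08  0.49]
tcp [433.11 328.38  97.39] [-0.3  -1.3  -2.14] 33.775
side handle [(0.73, 27, 8), (0.73, 30, 8), (0.73, 29, 8), (0.73, 26, 8)]
side blade [(0.86, 28, 4), (0.85, 28, 8), (0.84, 29, 4), (0.81, 29, 8)]
scene handle [(0.09, 45, 8), (0.09, 37, 4), (0.09, 38, 4), (0.08, 35, 4)]
scene blade [(0.84, 27, 8), (0.83, 27, 4), (0.8, 28, 8), (0.79, 26, 0)]
wrist handle [(0.76, 36, 8), (0.76, 35, 8), (0.76, 33, 8), (0.76, 34, 8)]
```

Request:
play_rows([
  [[-0.009, 0, -0.0043], 0],
  [[-0.009, 0, -0.0043], 0],
  [[-0.009, 0, -0.0044], 0],
  [[-0.009, 0, -0.0044], 0],
  [[0, 0, 0], 0],
  [[0, 0, 0], 0],
])

```text
time: 34.67
position: [469.8, 319.3, 115.8]
eef_rot: [0.001, 0.119, 0.993, -0.0]
contact_force: [1.4, -4.4, -1.5]
grip_width: 24.7
grasp_force: 64.1
```

```bash
python3 rel.py; python3 ang.py
```

```text
hand rel mouth: fwd -116.9 left -0.2 z -53.2 yaw 166.38779092114686 turn -0.0019584178766172515 F [ 1.36 -4.35 -1.51] T [-0.59 -0.16 -0.62] t 34.675 g 24.73848708724277 j [-0.07  0.3  -0.66  1.78  0.2   1.13  0.53]
tcp [469.78 319.28 115.81] [ 1.36 -4.35 -1.51] 34.675
side handle [(0.73, 27, 8), (0.73, 31, 8), (0.73, 25, 8), (0.72, 26, 8)]
side blade [(0.84, 29, 4), (0.83, 29, 8), (0.81, 30, 4), (0.81, 28, 8)]
scene handle [(0.16, 41, 8), (0.16, 40, 8), (0.16, 42, 4), (0.16, 45, 8)]
scene blade [(0.67, 30, -8), (0.66, 29, -8), (0.66, 30, -4), (0.64, 28, -8)]
wrist handle [(0.76, 36, 8), (0.76, 34, 8), (0.76, 33, 8), (0.76, 35, 8)]
```

The catch is now pressing on the blade's side (about −4 N in y), so the tip is at the right height. Continuing slightly lower.

Request:
play_rows([
  [[-0.0093, 0, -0.0039], 0],
  [[-0.0093, 0, -0.0039], 0],
  [[0, 0, 0], 0],
  [[0, 0, 0], 0],
])

```text
time: 35.33
position: [488.1, 316.2, 124.2]
eef_rot: [0.001, 0.117, 0.993, 0.001]
contact_force: [-0.3, -2.3, 1.7]
grip_width: 25.1
grasp_force: 64.6
```

```bash
cat > cov.py <<'E'
# orange cover visible? share of the cover's top (x 80-144) that is orange / grey in scene and side
from h import *
a=np.radians(30);ps=np.radians(-13.5);M=np.array([583.5,292.2,169])
B=np.array([[np.cos(ps)*np.cos(a),np.sin(ps)*np.cos(a),.5],[-np.sin(ps),np.cos(ps),0],[-np.cos(ps)*.5,-np.sin(ps)*.5,np.cos(a)]])
for n in("scene","side"):
    C=cam(n);g=cv2.cvtColor(C[0],cv2.COLOR_RGB2HSV);im=np.zeros((480,640),np.uint8)
    cv2.fillConvexPoly(im,np.round(proj(C,M+np.array([[72,30,18],[72,-30,18],[140,-30,18],[140,30,18]])@B)).astype(np.int32),1)
    print(n,"orange",round((cv2.inRange(g,(5,150,90),(18,255,255))>0)[im>0].mean(),2),"grey",round((cv2.inRange(g,(0,0,110),(180,50,240))>0)[im>0].mean(),2))
E
python3 rel.py; python3 ang.py; python3 cov.py
```

```text
hand rel mouth: fwd -98.4 left 1.1 z -44.8 yaw 166.50652685849275 turn 0.00011391517051020762 F [-0.29 -2.25  1.73] T [-0.56 -0.6  -0.34] t 35.325 g 25.126087440720102 j [-0.06  0.32 -0.66  1.74  0.21  1.15  0.55]
tcp [488.1  316.2  124.23] [-0.29 -2.25  1.73] 35.325
side handle [(0.73, 27, 8), (0.73, 26, 8), (0.73, 31, 8), (0.73, 33, 8)]
side blade [(0.73, 30, -8), (0.72, 29, -8), (0.72, 30, -4), (0.72, 31, -8)]
scene handle [(0.17, 42, 8), (0.17, 43, 8), (0.16, 47, 8), (0.16, 46, 8)]
scene blade [(0.54, 33, -8), (0.52, 32, -8), (0.51, 31, -8), (0.51, 30, -8)]
wrist handle [(0.73, 33, 8), (0.73, 32, 8), (0.73, 31, 8), (0.72, 30, 8)]
scene orange 1.0 grey 0.0
side orange 1.0 grey 0.0
```

The cover is fully visible and the blade's end is hidden, so the tip is under the cover. Continuing along the slope.

Request:
play_rows([
  [[-0.0087, 0, -0.005], 0],
  [[-0.0087, 0, -0.005], 0],
  [[-0.0087, 0, -0.005], 0],
  [[0, 0, 0], 0],
])

```text
time: 36.08
position: [511.7, 309.6, 138.0]
eef_rot: [-0.001, 0.118, 0.993, -0.0]
contact_force: [-2.7, -2.1, 0.8]
grip_width: 24.9
grasp_force: 64.6
```

```bash
python3 rel.py; python3 cov.py
```

```text
hand rel mouth: fwd -73.9 left 0.2 z -31.0 yaw 166.50016415780829 turn 2.865094247437529e-06 F [-2.73 -2.14  0.75] T [-0.54 -0.12 -0.23] t 36.075 g 24.94661191070525 j [-0.05  0.34 -0.64  1.68  0.22  1.19  0.58]
scene orange 1.0 grey 0.0
side orange 1.0 grey 0.0
```

Request:
play_rows([
  [[-0.0077, 0, -0.0033], 0],
  [[-0.0077, 0, -0.0033], 0],
  [[-0.0077, 0, -0.0033], 0],
  [[0, 0, 0], 0],
  [[0, 0, 0], 0],
])

```text
time: 36.8
position: [534.4, 305.0, 148.2]
eef_rot: [0.0, 0.117, 0.993, 0.0]
contact_force: [-0.5, 0.6, -0.9]
grip_width: 25.4
grasp_force: 64.6
```

```bash
python3 rel.py; python3 cov.py
```

```text
hand rel mouth: fwd -50.8 left 0.9 z -20.8 yaw 166.54031104196469 turn 0.0007035604071933578 F [-0.49  0.55 -0.9 ] T [-0.07 -0.1  -0.12] t 36.8 g 25.353558484404882 j [-0.05  0.37 -0.63  1.63  0.23  1.22  0.61]
scene orange 1.0 grey 0.0
side orange 1.0 grey 0.0
```

Request:
play_rows([
  [[-0.0035, 0, -0.002], 0],
  [[-0.0026, 0, -0.0015], 0],
  [[0, 0, 0], 0],
  [[0, 0, 0], 0],
])

```text
time: 37.4
position: [536.6, 304.0, 150.3]
eef_rot: [-0.004, 0.116, 0.993, -0.001]
contact_force: [-8.5, 1.2, -1.8]
grip_width: 25.1
grasp_force: 64.4
```

```bash
python3 rel.py
```

```text
hand rel mouth: fwd -48.3 left 0.6 z -18.7 yaw 166.62276147074044 turn 0.0021425918590114073 F [-8.5   1.21 -1.8 ] T [ 0.24  1.24 -0.11] t 37.4 g 25.05802512761982 j [-0.05  0.37 -0.63  1.62  0.23  1.23  0.61]
```

Request:
play_rows([
  [[-0.0035, 0, -0.002], 0],
  [[0, 0, 0], 0],
  [[0, 0, 0], 0],
])

```text
time: 37.78
position: [536.4, 304.0, 150.7]
eef_rot: [-0.007, 0.116, 0.993, -0.001]
contact_force: [-15.3, 2.3, -4.0]
grip_width: 25.1
grasp_force: 64.2
```

```bash
python3 rel.py
cat > catch.py <<'E'
from h import *
from cov import B,M
for n in ["scene","side"]:
    C=cam(n);g=cv2.cvtColor(C[0],cv2.COLOR_RGB2HSV);m=cv2.inRange(g,(0,150,60),(4,255,255))|cv2.inRange(g,(174,150,60),(180,255,255))
    t=proj(C,M+np.array([16,30,10.])@B)[0];q,l,st,ce=cv2.connectedComponentsWithStats(m)
    for i in range(1,q):
        if np.linalg.norm(ce[i]-t)<25 and st[i,4]>5: print(n,st[i],ce[i])
E
python3 catch.py
```

```text
hand rel mouth: fwd -48.5 left 0.4 z -18.3 yaw 166.7120022479387 turn 0.003700137248159658 F [-15.26   2.32  -4.  ] T [ 0.45  2.4  -0.26] t 37.775 g 25.09859938608605 j [-0.05  0.38 -0.63  1.61  0.22  1.24  0.62]
scene orange 1.0 grey 0.0
side orange 1.0 grey 0.0
scene [406 191   5  10  33] [407.93939394 194.75757576]
side [260 277  12  22 116] [265.01724138 288.10344828]
```

It's at the end stop: force rises with no motion, and the catch's pixels equal its rest reading. Pull test.

Request:
play_rows([
  [[0.0061, 0, 0.0035], 0],
  [[0.0035, 0, 0.002], 0],
  [[0.0035, 0, 0.002], 0],
  [[0, 0, 0], 0],
])

```text
time: 38.48
position: [531.7, 304.8, 146.5]
eef_rot: [0.001, 0.118, 0.993, 0.0]
contact_force: [0.2, -0.6, -0.2]
grip_width: 24.9
grasp_force: 64.5
```

```bash
python3 rel.py; python3 catch.py
```

```text
hand rel mouth: fwd -53.3 left 0.2 z -22.5 yaw 166.4590074150002 turn -0.000715455577150131 F [ 0.23 -0.61 -0.25] T [-0.01 -0.22  0.04] t 38.475 g 24.890265354540144 j [-0.05  0.36 -0.63  1.64  0.23  1.22  0.6 ]
scene orange 1.0 grey 0.0
side orange 1.0 grey 0.0
scene [406 191   5   9  32] [407.96875 194.59375]
side [260 277  12  22 116] [265.00862069 288.10344828]
```

Request:
play_rows([
  [[0.0035, 0, 0.002], 0],
  [[0, 0, 0], 0],
  [[0, 0, 0], 0],
])

```text
time: 39.05
position: [531.1, 305.3, 145.8]
eef_rot: [0.003, 0.119, 0.993, 0.001]
contact_force: [6.2, -0.8, 2.2]
grip_width: 25.2
grasp_force: 64.9
```

```bash
python3 rel.py; python3 catch.py
```

```text
hand rel mouth: fwd -54.0 left 0.5 z -23.2 yaw 166.36046341061416 turn -0.0024353729117863 F [ 6.19 -0.79  2.25] T [-0.16 -1.42 -0.11] t 39.05 g 25.171551332141266 j [-0.05  0.36 -0.64  1.64  0.23  1.21  0.6 ]
scene orange 1.0 grey 0.0
side orange 1.0 grey 0.0
scene [406 191   5   9  32] [407.96875 194.59375]
side [260 277  12  22 116] [265.00862069 288.10344828]
```

The catch holds (6 N blocks the return). Re-centre in the play, release and rise.

Request:
play_rows([
  [[-0.0035, 0, -0.002], 0],
  [[-0.0026, 0, -0.0015], 0],
  [[0, 0, 0], 0],
  [[0, 0, 0], 0],
])

```text
time: 39.75
position: [532.7, 304.7, 147.2]
eef_rot: [-0.001, 0.117, 0.993, -0.0]
contact_force: [-2.5, 0.2, -1.7]
grip_width: 24.7
grasp_force: 64.6
```

Request:
play_rows([
  [[0, 0, 0], 0],
  [[0, 0, 0], 0],
  [[0, 0, 0], 0],
  [[0, 0, 0], 0],
  [[0, 0, 0], 0],
], hand=0.8)

```text
time: 40.38
position: [533.7, 304.5, 147.7]
eef_rot: [0.0, 0.118, 0.993, -0.0]
contact_force: [-0.5, 0.6, -0.3]
grip_width: 68.4
grasp_force: 0.0
```

Request:
play_rows([
  [[0, 0, -0.01], 0],
  [[0, 0, -0.02], 0],
  [[0, 0, -0.03], 0],
  [[0, 0, -0.04], 0],
  [[0, 0, -0.05], 0],
  [[0.03, 0, -0.03], 0],
  [[0.05, 0, 0], 0],
  [[0.05, 0, 0], 0],
  [[0, 0, 0], 0],
  [[0, 0, 0], 0],
])

```text
time: 41.62
position: [407.9, 334.7, 329.1]
eef_rot: [0.001, 0.118, 0.993, 0.0]
contact_force: [0.4, 0.0, -0.5]
grip_width: 68.3
grasp_force: 0.0
```

```bash
python3 rel.py; python3 catch.py
python3 - <<'E'
from h import *
from cov import B,M
np.set_printoptions(precision=1,suppress=True)
he=np.array([[x,b,z] for x in(-125,-22) for b in(-13,13) for z in(0,28)],float)
D=[]
for n in("side","scene"):
    C=cam(n);g=cv2.cvtColor(C[0],cv2.COLOR_RGB2HSV);m=cv2.inRange(g,(100,140,30),(125,255,255));t=proj(C,M+np.array([-60,0,14])@B)[0]
    q,l,st,ce=cv2.connectedComponentsWithStats(m);j=[i for i in range(1,q) if np.linalg.norm(ce[i]-t)<40 and st[i,4]>40]
    if j: i=max(j,key=lambda i:st[i,4]);D.append((C,l==i));print(n,st[i])
def f(v):
    c,s=np.cos(v[1]),np.sin(v[1]);Q=(he-[125,0,0])@np.array([[c,0,s],[0,1,0],[-s,0,c]])+[v[0],0,v[2]];return M+Q@B
def cost(v):
    t=0
    for C,m in D:
        im=np.zeros(m.shape,np.uint8);cv2.fillConvexPoly(im,cv2.convexHull(np.round(proj(C,f(v))*16).astype(np.int32)),1,shift=4);im=im>0;t+=1-(im&m).sum()/(im|m).sum()
    return t
x=np.array([137,0,0.]);r=minimize(cost,x,method="Nelder-Mead",options=dict(initial_simplex=np.vstack([x,x+[6,0,0],x+[0,.06,0],x+[0,0,3]])));print("tip x",r.x[0],"tilt",np.degrees(r.x[1]),"tip z",r.x[2],r.fun)
for q in["tin","jar","mug","glue","spray"]:
    for n in("scene","side"):
        z=robot.search_frame(n,q)
        if z: print(q,n,round(z[0]["p"],2),np.array(z[0]["location"]))
E
```

```text
hand rel mouth: fwd -180.7 left 0.4 z 160.1 yaw 166.47782491889168 turn -0.000387028177236898 F [ 0.45  0.01 -0.49] T [-0.05  0.02 -0.01] t 41.625 g 68.25958782247255 j [-0.05  0.07 -0.72  1.57  0.04  1.52  0.57]
scene orange 1.0 grey 0.0
side orange 1.0 grey 0.0
scene [406 191   5   9  31] [408.03225806 194.5483871 ]
side [260 277  12  21 115] [265.        288.0173913]
scene orange 1.0 grey 0.0
side orange 1.0 grey 0.0
side [280 281  45  45 806]
scene [375 179  18  17 161]
tip x 128.85095437488891 tilt 0.39267540516894167 tip z 3.31271629447842 0.7524534100586454
tin scene 0.59 [469.9  85.   68. ]
tin side 0.87 [455.  109.9  54.5]
jar scene 0.94 [ 550.  -138.3   60.2]
mug scene 0.61 [779.4 128.   51.5]
mug side 0.71 [810.  145.1  58. ]
glue scene 0.75 [812.7  -0.1 111.4]
glue side 0.86 [791.6  19.1 111.5]
spray scene 0.96 [691.  350.8 136.8]
spray side 0.72 [656.7 381.4 122.4]
```

Run:
```python
from h import *
for n in("scene","side"):
    C=cam(n)[0].astype(int);A=cv2.cvtColor(cv2.imread(f"pics/{n}0.png"),cv2.COLOR_BGR2RGB).astype(int)
    m=(abs(C-A).sum(2)>60).astype(np.uint8);q,l,st,ce=cv2.connectedComponentsWithStats(cv2.dilate(m,np.ones((3,3))))
    print(n,[st[i].tolist() for i in range(1,q) if st[i,4]>40])
print(robot.state()["time"])
```

```text
scene [[0, 0, 61, 48, 1199], [110, 0, 123, 116, 5938], [350, 0, 62, 110, 4283], [185, 48, 6, 18, 60], [373, 177, 37, 29, 560], [0, 190, 20, 38, 472], [258, 221, 48, 83, 1923], [154, 310, 46, 47, 1156]]
side [[301, 0, 339, 286, 38685], [247, 252, 80, 76, 1808]]
42.625
```

```bash
python3 -c "
from workcell import robot
print(robot.job_done())"
```

```text
the job is handed in; nothing more can be done
None
```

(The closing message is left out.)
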